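# Set scored glass on the snapping board and hold it for the snap

### The arm

A 6-joint arm with a two-finger parallel gripper is mounted at the origin on a cart in front of the work surface, level with it; the furniture and walls round the work are solid. World frame = base frame: x ahead of the robot, y to its left, z up, the work surface at z = 0. Lengths are in m, angles in degrees, forces in N, time in s.
With the tool pointing down it reaches from about 0.4 to 0.825 m from the base axis. Payload 7 kg.
Tool frame: the origin (TCP) lies midway between the tips of the shut fingers; the grasp point (between the pads) lies 19 mm behind it (ctrl.hold_point_z is the distance from the TCP to the grasp point, in m); z points along the fingers, y is the line along which they close (so a half turn about z gives the same grasp; the last joint's range is limited). The gripper opens to 88 mm and grips with 3 to 60 N. Pads are 19 mm wide; open, the fingers measure 130 mm over their backs; the gripper's body (78 mm by 193 mm) begins 47 mm behind the grasp point.
Start: joints at [-57.519, 20.546, 0.682, 0, -70.136, -16.507], TCP at [0.186, -0.649, 0.201] pointing down, gripper open.
Joint ranges: [-176.03, 176.03], [-82.01, 121.73], [-58.28, 71.71], [-173.87, 95.51], [-174.79, -0.11], [-173.66, 173.66]. Speed limits (degrees/s): [136.94, 136.94, 172.46, 180, 180, 180].

### API

Orientations are given as [roll, pitch, yaw] about the fixed x, y, z axes, in that order (R = Rz(yaw) Ry(pitch) Rx(roll)).
In Python, from plant import ctrl gives the robot as it stands.
- The arm moves only by the tool apply_moves, never from a script. Its argument "deltas" is a list of rows, each an object with "fingers": the finger opening in mm, from 0 to 87.6; "delta_pos": the shift along the tool's x, y, z in mm, a list of three; "angular": the turn, a rotation vector about the tool's x, y, z in degrees, a list of three. A call has 1 to 10 rows; each row is the pose to reach, as a shift and turn from the pose commanded when the call began, along the tool's axes at that moment; what a row does not reach only later rows make up. A row lasts 1/10 s, in which the tool goes at most 50 mm and 8.59 degrees, less where a joint would pass 70% of its speed; a pose out of reach is approached as far as the arm can. A call with a gripper value outside its range is refused whole. The fingers move at their own pace and stop on an object; the grip force is fixed at half the most. Time passes only in rows, so rows that repeat a pose let the fingers close. It gives the time, the measured TCP pose, the force, the opening and the grip force at its end, in the units of the state.
- ctrl.get_obs(): the state, without advancing time (a new reading comes with each control period).
- ctrl.snapshot(name): name is "scene" or "top" or "wrist"; returns the picture (400x640x3 uint8, red, green, blue); there is no depth.
- ctrl.camera_params(name): a dict with "fx", "fy", "cx", "cy" (pixels), "cam_to_world" (4x4, takes a point from camera to world coordinates); the wrist camera has in their place "mount" (4x4, takes a point from camera to tool coordinates, whose origin is the TCP and whose axes are the flange's). Camera axes: x right, y up, looking along -z (the intrinsics and any distortion apply to the point x, -y, -z); pixel columns grow to the right and rows downward; lengths in m; the calibration is good to about 2 mm. The wrist camera is an equidistant fisheye: a pixel r from the principal point sees the ray r / f radians off the axis. A picture is of the moment at which its call begins: read the wrist's pose just before it. camera_params takes no time and is no camera call.
- ctrl.close_job(): hands the job in; it is judged then, once.
The state is a dict: "clock": time; "joint_pos": joint angles; "qvel": joint speeds; "tau": joint torques, N m; "tool_pos": TCP position; "orientation": TCP orientation; "force": force on the tool from outside, world axes, zero at the start; "moment": the same for the moment, N m; "opening": finger opening in m; "gripper_force": force on a finger pad.
Only numpy, scipy, OpenCV 4.12 (cv2) and the standard library are available. Lean on these libraries where they do the work, as an engineer would, in place of code of your own. Each camera call takes 0.05 s, during which the arm holds its last target. There are 200 camera calls.

### The job

Without picking it up, slide the blue sheet of glass on the snapping board with your fingertips until its long side lies flush along the wooden fence and its white score line lies right over the board's steel breaking edge, so that only the narrow strip beyond the line overhangs. Then press the sheet down on the board from above with your fingertips, with about 10 N and never hard enough to risk cracking it, and finish while still holding it down like that, ready for someone to snap the strip off. Leave the running pliers, the glass cutter and the spool of solder where they are.

Things in the scene. Friction and masses are not known exactly. Their poses are not given: they have to be found in the camera images.
- snapping_board: fixed board, 200 (its x) x 250 (its y) x 25 mm, brown top; origin at the centre of its underside, z up. On its +x side (far side at yaw 0) a straight wooden fence stands 12 mm above the deck: guiding face at x = +78 mm, parallel to y, from y = -105 to +121 mm, 22 mm thick. Its steel breaking edge is the whole -y side (right side at yaw 0), at y = -125 mm, parallel to x
- deck: the deck of the snapping board without its fence (plywood, brown hardboard top, steel-capped edge): same origin and axes as the board, its flat top 25 mm above the origin
- breaking_edge (a point): point on the top corner of the breaking edge, 25 mm above the board's underside, at the board's x = +28 mm (where the middle of the score line belongs); axes as the board
- glass: loose flat sheet of opaque blue glass, 100 (its x) x 140 (its y) x 6 mm, 0.2 kg, lying askew on the deck by up to 14 degrees; origin at the centre of its underside, z up. Its -y end points to the breaking edge; its +x long side belongs against the fence. A white line 2 mm wide across its top marks the score, parallel to its x axis, 35 mm from its -y end (at y = -35 mm)
- score (a point): middle of the white score line on the top of the glass, 6 mm above the glass's underside; axes as the glass
- running_pliers: loose pliers with blue handles, 189 x 60 x 13 mm, lying on the bench beyond the breaking edge; origin at the centre of the underside; leave alone
- glass_cutter: loose pencil-like glass cutter with a wooden barrel, 158 x 14 x 14 mm, lying on the bench in front of the board; origin at the centre of the underside; leave alone
- solder_spool: loose black-flanged spool of solder, 56 mm across, 40 mm high, standing on the bench behind the fence; origin at the centre of the underside; leave alone

How it is judged:
By the outcome, as a careful person would: the job done as asked, in the order asked, and still so for the second after the job is handed in, while the arm keeps its last pose, push and grip.
It also fails if it takes over 54 s, if anything falls off the work surface, if the arm or the gripper's body presses on something with over 40 N, if the wrist force passes 120 N, or if a joint passes its speed limit or range.

## Working session

There is one attempt and no reset: what is moved stays moved. The work goes in short steps, Python scripts to look and compute and a tool call to move; the robot and the scene stay as the last step left them, time stands still between calls to the robot, and variables do not carry over. Pictures are saved under pics/ and viewed, at most 10 in all, crops included, and the job is handed in when it is done.

Besides the shell and the picture viewer there is one more tool, called after ">>>" as name(argument=value, ...), one argument or row to a line, values as JSON. apply_moves: Moves the arm, as the interface text tells. Its arguments: {"type":"object","properties":{"deltas":{"type":"array"}},"required":["deltas"]}

```bash
mkdir -p pics; python3 - <<'E'
from plant import ctrl
import cv2,numpy as np
np.set_printoptions(precision=4,suppress=True)
print(ctrl.get_obs())
for n in("scene","top"):
    im=ctrl.snapshot(n); cv2.imwrite(f"pics/{n}0.png",im[:,:,::-1]); print(n,ctrl.camera_params(n))
print(ctrl.camera_params("wrist"))
E
```

```text
{'clock': 0.0, 'joint_pos': array([-57.5197,  20.5914,   0.6332,  -0.021 , -70.1358, -16.5057]), 'qvel': array([-0.0795, -0.0107,  0.0243, -0.01  , -0.0761,  0.0157]), 'tau': array([ -0.0023, -58.2719,  29.3039,   6.9971,   0.0067,  -0.0001]), 'tool_pos': array([ 0.1856, -0.6484,  0.2   ]), 'orientation': array([ 179.9044,   -0.0078, -164.0326]), 'force': array([ 0.0353, -0.1619,  0.7088]), 'moment': array([ 0.018 , -0.0064,  0.0076]), 'gripper_force': 0.0, 'opening': 0.08736569120448967}
scene {'fx': 376.60407758629754, 'fy': 376.60407758629754, 'cx': 318.95809394871486, 'cy': 199.7523883499851, 'cam_to_world': array([[ 0.8992,  0.2422, -0.3644,  0.2777],
       [-0.4374,  0.5194, -0.7341, -0.6335],
       [ 0.0115,  0.8195,  0.573 ,  0.5442],
       [ 0.    ,  0.    ,  0.    ,  1.    ]])}
top {'fx': 478.0028871039161, 'fy': 478.0028871039161, 'cx': 315.92531406303567, 'cy': 197.0023119074308, 'cam_to_world': array([[ 0.0114,  0.9907, -0.1355,  0.4477],
       [-0.9999,  0.0101, -0.0105, -0.0156],
       [-0.009 ,  0.1356,  0.9907,  1.1331],
       [ 0.    ,  0.    ,  0.    ,  1.    ]])}
{'fx': 309.70691628693146, 'fy': 309.70691628693146, 'cx': 319.2873577058696, 'cy': 203.36445727549696, 'mount': array([[ 0.0004,  0.9535,  0.3014,  0.083 ],
       [ 1.    , -0.0006,  0.0004,  0.0001],
       [ 0.0005,  0.3014, -0.9535, -0.1834],
       [ 0.    ,  0.    ,  0.    ,  1.    ]])}
```

View pics/top0.png

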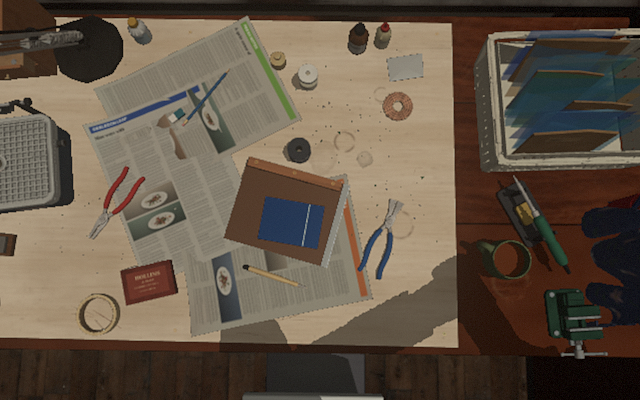

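View pics/scene0.png

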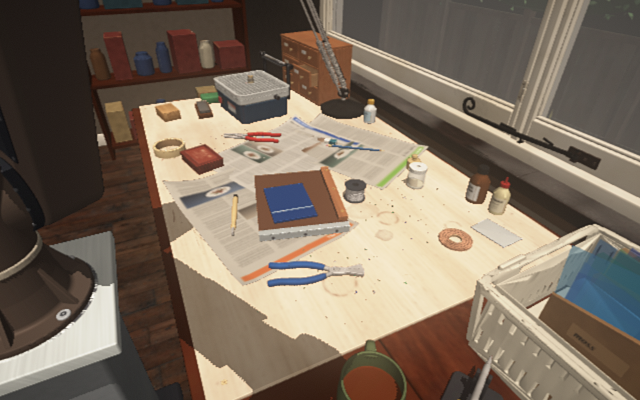

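The top view shows the board at about (224–347, 157–267), with the fence along its upper side and the steel edge on the right. The glass lies at about (258–325, 197–250), with its score near column 305. In the scene view the board is at about (255–348, 170–238). I'll enlarge both.

```bash
python3 - <<'E'
import cv2
a=cv2.imread("pics/top0.png")[145:275,215:355]; cv2.imwrite("pics/topc.png",cv2.resize(a,None,fx=5,fy=4.5 if 0 else 4.6,interpolation=cv2.INTER_CUBIC) if 0 else cv2.resize(a,None,fx=4.5,fy=4.5,interpolation=cv2.INTER_CUBIC))
a=cv2.imread("pics/scene0.png")[155:250,245:360]; cv2.imwrite("pics/scenec.png",cv2.resize(a,None,fx=6,fy=6,interpolation=cv2.INTER_CUBIC))
E
```

```text
(no output)
```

View pics/topc.png

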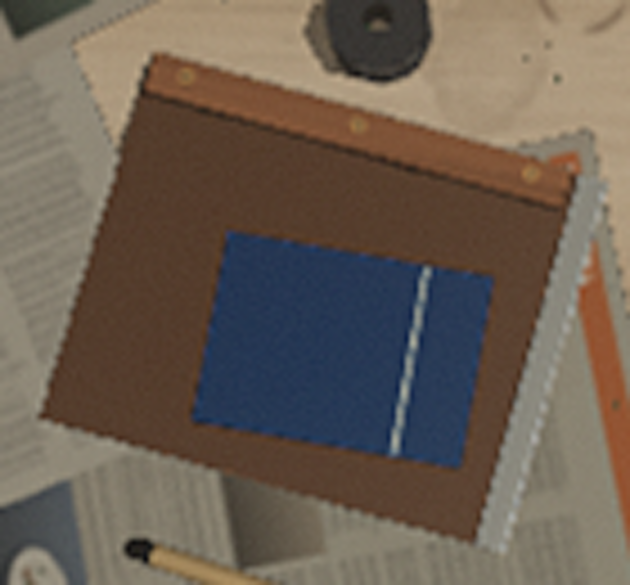

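View pics/scenec.png

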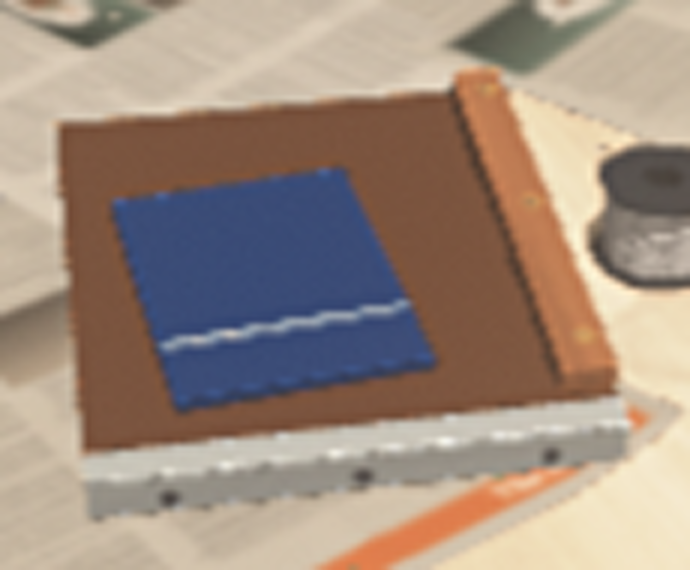

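```bash
cat > h.py <<'E'
import numpy as np
from plant import ctrl
from scipy.optimize import least_squares
np.set_printoptions(precision=4,suppress=True)
def proj(n,P):
    c=ctrl.camera_params(n); T=np.linalg.inv(c["cam_to_world"]); p=np.atleast_2d(P)@T[:3,:3].T+T[:3,3]
    return np.c_[c["cx"]+c["fx"]*p[:,0]/-p[:,2], c["cy"]-c["fy"]*p[:,1]/-p[:,2]]
def place(v,L):
    x,y,z,a=v[:4]; c,s=np.cos(a),np.sin(a); L=np.asarray(L)
    return np.c_[x+c*L[:,0]-s*L[:,1], y+s*L[:,0]+c*L[:,1], z+L[:,2]]
def fit(obs,v0,fixz=None,verbose=1):
    def f(v):
        if fixz is not None: v=np.r_[v[:2],fixz,v[3]]
        return np.concatenate([(proj(n,place(v,L))-px).ravel() for n,L,px in obs])
    r=least_squares(f,v0,loss="soft_l1"); 
    if verbose: print(r.x[:3],np.degrees(r.x[3]),"rms px",np.sqrt(np.mean(f(r.x)**2))); 
    if verbose>1: print(f(r.x).reshape(-1,2))
    return r.x
def crop(px,o,k): return np.array(o)+(np.array(px)+.5)/k-.5
E
cat > m1.py <<'E'
from h import *
t=lambda p:crop(p,(215,145),4.5); s=lambda p:crop(p,(245,155),6)
d,f=.025,.037
B=[("top",[(-.1,.125,d),(-.1,-.125,d),(.1,-.125,d),(.078,.121,f),(.1,.121,f),(.1,-.105,f),(.078,-.105,f)],
 t([(40,417),(500,552),(606,183),(145,95),(155,53),(577,172),(567,208)])),
("scene",[(-.1,.125,d),(-.1,-.125,d),(.1,-.125,d),(.078,.121,f),(.1,.121,f),(.1,-.105,f),(.078,-.105,f)],
 s([(60,122),(88,488),(628,428),(457,75),(497,70),(615,365),(562,378)]))]
G0=[(-.05,.07,.006),(.05,.07,.006),(.05,-.07,.006),(-.05,-.07,.006),(.05,-.035,.006),(-.05,-.035,.006)]
G=[("top",G0,t([(193,422),(229,231),(493,275),(461,468),(429,267),(394,456)])),
("scene",G0,s([(113,202),(343,168),(437,355),(178,400),(407,303),(163,346)]))]
for n,O,z in(("board",B,0),("glass",G,.025)):
    print(n); v0=[.57,.03,z,-.25]
    fit(O,v0,verbose=2); v=fit(O,v0,z)
    for o in O: print(o[0]); fit([o],v0,z)
E
python3 m1.py
```

```text
board
[ 0.5653  0.0638 -0.0036] -15.627746060174692 rms px 0.6072042501101624
[[-0.5133  0.196 ]
 [ 0.5994  0.6844]
 [ 0.6286  0.2334]
 [-0.1126 -1.0099]
 [ 0.4593 -0.4916]
 [-0.8757 -0.5068]
 [-1.2404  0.4587]
 [-0.7688  0.4929]
 [-0.7589 -0.1086]
 [ 0.6493  0.1011]
 [-0.7859 -0.2046]
 [ 0.5188 -0.0194]
 [ 0.9329  0.8352]
 [ 0.1423 -0.3408]]
[0.5644 0.0624 0.    ] -15.620383011134837 rms px 0.7783932397948243
top
[0.5646 0.0631 0.    ] -15.464608304836363 rms px 0.6761427918224993
scene
[ 0.5635  0.0603 -0.0376] -15.965486269791244 rms px 0.6859143026561995
glass
[0.5394 0.0531 0.024 ] -9.077856433941077 rms px 0.3443524519670639
[[-0.1819 -0.0434]
 [-0.2404  0.0341]
 [ 0.2864  0.2716]
 [ 0.137   0.0419]
 [-0.3341 -0.462 ]
 [ 0.0118  0.1239]
 [-0.386  -0.2657]
 [ 0.2038 -0.4618]
 [ 0.3122  0.2293]
 [-0.1341  0.3086]
 [ 0.9998  0.187 ]
 [-0.6718  0.108 ]]
[0.5392 0.0527 0.0238] -9.084272370061694 rms px 0.374787509982272
top
[0.5393 0.0529 0.025 ] -9.124283550879838 rms px 0.23198139680300245
scene
[0.539  0.0521 0.025 ] -9.005451734879363 rms px 0.4571302627720008
```

```bash
cat >> h.py <<'E'
from scipy.spatial.transform import Rotation as R
BO=np.array([.5645,.0627,0]); BY=np.radians(-15.6)
def togo(bx,by,z,yaw):
    "board mm, z world mm, tool yaw deg (world) -> delta_pos mm, angular deg in tool axes"
    o=ctrl.get_obs(); Rt=R.from_euler("xyz",o["orientation"],degrees=True)
    W=place([*BO,BY],[(bx/1e3,by/1e3,z/1e3)])[0]
    Rg=R.from_euler("xyz",[180,0,yaw],degrees=True)
    print("pos",Rt.inv().apply(W-o["tool_pos"])*1e3,"ang",np.degrees((Rt.inv()*Rg).as_rotvec()),"world",W)
def where():
    o=ctrl.get_obs(); c,s=np.cos(BY),np.sin(BY); d=(o["tool_pos"]-BO)*1e3
    print("t",o["clock"],"board mm",c*d[0]+s*d[1],-s*d[0]+c*d[1],d[2],"rpy",o["orientation"],"F",o["force"],"open",o["opening"])
E
python3 -c "
from h import *
togo(-25,84,100,-105.6)"
```

```text
pos [-582.6134  664.0186  101.0277] ang [  0.0797   0.0359 -58.4313] world [0.563  0.1503 0.1   ]
```

>>> apply_moves(
  deltas=[
    {"fingers": 50,"delta_pos": [-290,330,20],"angular": [0,0,-58.4]},
    {"fingers": 50,"delta_pos": [-290,330,20],"angular": [0,0,-58.4]},
    {"fingers": 50,"delta_pos": [-290,330,20],"angular": [0,0,-58.4]},
    {"fingers": 50,"delta_pos": [-290,330,20],"angular": [0,0,-58.4]},
    {"fingers": 50,"delta_pos": [-290,330,20],"angular": [0,0,-58.4]},
    {"fingers": 50,"delta_pos": [-290,330,20],"angular": [0,0,-58.4]},
    {"fingers": 50,"delta_pos": [-290,330,20],"angular": [0,0,-58.4]},
    {"fingers": 50,"delta_pos": [-290,330,20],"angular": [0,0,-58.4]},
    {"fingers": 50,"delta_pos": [-290,330,20],"angular": [0,0,-58.4]},
    {"fingers": 50,"delta_pos": [-290,330,20],"angular": [0,0,-58.4]},
  ],
)

```text
clock: 1.1
tool_pos: [0.3751, -0.2485, 0.181]
orientation: [-180.0, 0.0, -105.3]
force: [0.1, -0.0, 0.2]
opening: 0.0497
gripper_force: 0.0
```

```bash
python3 -c "
from h import *
where();togo(-25,84,100,-105.6)"
```

```text
t 1.1 board mm -98.71872904415737 -350.65101631915434 180.95354018175746 rpy [-179.9677    0.0345 -105.3475] F [ 0.0774 -0.0158  0.1505] open 0.049707217730419244
pos [-434.2731  -75.5877   81.2577] ang [-0.0322  0.0346  0.2525] world [0.563  0.1503 0.1   ]
```

>>> apply_moves(
  deltas=[
    {"fingers": 50,"delta_pos": [-434,-76,81],"angular": [0,0,0.2]},
    {"fingers": 50,"delta_pos": [-434,-76,81],"angular": [0,0,0.2]},
    {"fingers": 50,"delta_pos": [-434,-76,81],"angular": [0,0,0.2]},
    {"fingers": 50,"delta_pos": [-434,-76,81],"angular": [0,0,0.2]},
    {"fingers": 50,"delta_pos": [-434,-76,81],"angular": [0,0,0.2]},
    {"fingers": 50,"delta_pos": [-434,-76,81],"angular": [0,0,0.2]},
    {"fingers": 50,"delta_pos": [-434,-76,81],"angular": [0,0,0.2]},
    {"fingers": 50,"delta_pos": [-434,-76,81],"angular": [0,0,0.2]},
    {"fingers": 50,"delta_pos": [-434,-76,81],"angular": [0,0,0.2]},
    {"fingers": 50,"delta_pos": [-434,-76,81],"angular": [0,0,0.2]},
  ],
)

```text
clock: 2.1
tool_pos: [0.5656, 0.1492, 0.0978]
orientation: [180.0, -0.1, -105.6]
force: [-1.7, -0.6, -0.4]
opening: 0.0499
gripper_force: 0.0
```

```bash
python3 -c "
from h import *
import cv2
where();togo(-25,84,30,-105.6)
cv2.imwrite('pics/w1.png',ctrl.snapshot('wrist')[:,:,::-1])"
```

```text
t 2.1 board mm -22.254194251369167 83.62185097261869 97.80278745225007 rpy [ 179.9525   -0.0792 -105.6467] F [-1.6572 -0.6087 -0.4003] open 0.04994701558514322
pos [-0.4696  2.6899 67.8045] ang [ 0.0476 -0.0792 -0.0467] world [0.563  0.1503 0.03  ]
```

View pics/w1.png

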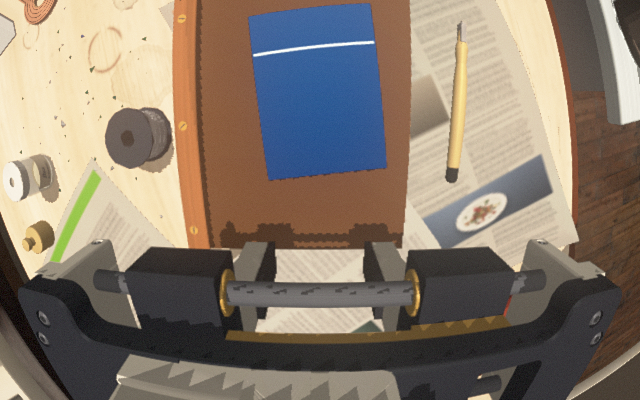

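The wrist view shows the glass at (249–386, 3–180), its score at rows 43–55 and the fence on the left at column 195. Both fingertips are clear of the +y end. Next I lower.

>>> apply_moves(
  deltas=[
    {"fingers": 50,"delta_pos": [0,2.7,30],"angular": [0,0,0]},
    {"fingers": 50,"delta_pos": [0,2.7,55],"angular": [0,0,0]},
    {"fingers": 50,"delta_pos": [0,2.7,64],"angular": [0,0,0]},
    {"fingers": 50,"delta_pos": [0,2.7,68],"angular": [0,0,0]},
    {"fingers": 50,"delta_pos": [0,2.7,68],"angular": [0,0,0]},
    {"fingers": 50,"delta_pos": [0,2.7,68],"angular": [0,0,0]},
  ],
)

```text
clock: 2.75
tool_pos: [0.562, 0.1464, 0.0331]
orientation: [-179.9, 0.1, -105.8]
force: [0.9, -0.2, -0.6]
opening: 0.0498
gripper_force: 0.0
```

```bash
python3 -c "
from h import *
where();togo(-25,59+9.5,27,-105.6)"
```

```text
t 2.75 board mm -24.921730904036536 79.95999217259302 33.130908198020855 rpy [-179.927     0.0635 -105.8332] F [ 0.9472 -0.1654 -0.568 ] open 0.049843838059191944
pos [11.467   0.0394  6.1182] ang [-0.0731  0.0633 -0.2333] world [0.5588 0.1354 0.027 ]
```

>>> apply_moves(
  deltas=[
    {"fingers": 50,"delta_pos": [0,0,2],"angular": [0,0,0]},
    {"fingers": 50,"delta_pos": [0,0,4],"angular": [0,0,0]},
    {"fingers": 50,"delta_pos": [0,0,5],"angular": [0,0,0]},
    {"fingers": 50,"delta_pos": [0,0,5],"angular": [0,0,0]},
    {"fingers": 50,"delta_pos": [0,0,5],"angular": [0,0,0]},
  ],
)

```text
clock: 3.25
tool_pos: [0.5612, 0.1464, 0.027]
orientation: [-180.0, 0.0, -105.8]
force: [0.4, -0.8, 0.3]
opening: 0.0499
gripper_force: 0.0
```

```bash
python3 -c "
from h import *
where();togo(-25,-7.5,27.5,-105.6)"
```

```text
t 3.25 board mm -25.683873227113423 79.74894134053656 26.99954750270038 rpy [-179.9993    0.0004 -105.8214] F [ 0.4028 -0.7832  0.2878] open 0.049924074688151354
pos [87.2456 -1.021  -0.5011] ang [-0.0007  0.0004 -0.2214] world [0.5384 0.0622 0.0275]
```

>>> apply_moves(
  deltas=[
    {"fingers": 50,"delta_pos": [8,-1,0],"angular": [0,0,0.2]},
    {"fingers": 50,"delta_pos": [16,-1,0],"angular": [0,0,0.2]},
    {"fingers": 50,"delta_pos": [24,-1,0],"angular": [0,0,0.2]},
    {"fingers": 50,"delta_pos": [32,-1,0],"angular": [0,0,0.2]},
    {"fingers": 50,"delta_pos": [40,-1,0],"angular": [0,0,0.2]},
    {"fingers": 50,"delta_pos": [48,-1,0],"angular": [0,0,0.2]},
    {"fingers": 50,"delta_pos": [56,-1,0],"angular": [0,0,0.2]},
    {"fingers": 50,"delta_pos": [63,-1,0],"angular": [0,0,0.2]},
    {"fingers": 50,"delta_pos": [69,-1,0],"angular": [0,0,0.2]},
    {"fingers": 50,"delta_pos": [74,-1,0],"angular": [0,0,0.2]},
  ],
)

```text
clock: 4.25
tool_pos: [0.5419, 0.0744, 0.027]
orientation: [-180.0, 0.0, -106.0]
force: [0.1, 0.4, 0.1]
opening: 0.0499
gripper_force: 0.0
```

```bash
python3 -c "
from h import *
import cv2
where();togo(-25,-7.5,27.5,-105.6)
w=ctrl.snapshot('wrist');t=ctrl.snapshot('top')
cv2.imwrite('pics/w2.png',w[:,:,::-1])"
```

```text
t 4.25 board mm -24.92323760924545 5.184223354348802 26.9733029191824 rpy [-179.9979    0.0006 -106.0328] F [0.1377 0.3797 0.1336] open 0.049917268736709756
pos [12.6844 -0.0191 -0.5268] ang [-0.0021  0.0006 -0.4328] world [0.5384 0.0622 0.0275]
```

View pics/w2.png

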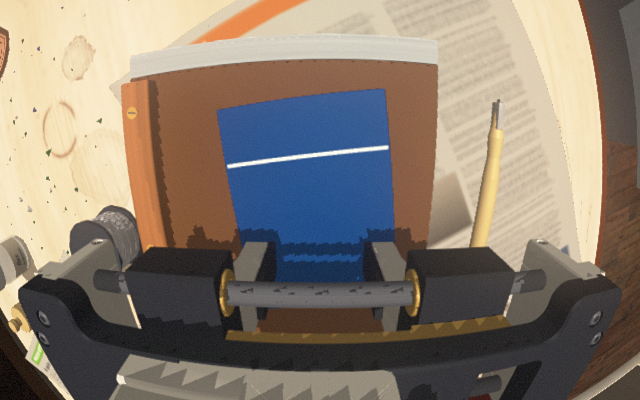

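```bash
cat >> h.py <<'E'
def wproj(P,pos,rpy):
    c=ctrl.camera_params("wrist"); T=np.eye(4); T[:3,:3]=R.from_euler("xyz",rpy,degrees=True).as_matrix(); T[:3,3]=pos
    T=np.linalg.inv(T@c["mount"]); p=np.atleast_2d(P)@T[:3,:3].T+T[:3,3]
    q=np.c_[p[:,0],-p[:,1],-p[:,2]]; h=np.hypot(q[:,0],q[:,1]); k=c["fx"]*np.arctan2(h,q[:,2])/h
    return np.c_[c["cx"]+k*q[:,0],c["cy"]+k*q[:,1]]
def wfit(L,px,z,pos,rpy,v0=(.56,.05,-.2),bias=(0,0)):
    f=lambda v:(wproj(place([v[0],v[1],z,v[2]],L),pos,rpy)-np.array(px)).ravel()
    r=least_squares(f,v0,loss="soft_l1"); print(r.x[:2]*1e3,np.degrees(r.x[2]),"\n",f(r.x).reshape(-1,2)); return r.x
def rel(g,b):
    d=(g[:2]-b[:2])*1e3; c,s=np.cos(b[2]),np.sin(b[2]); print("rel board",c*d[0]+s*d[1],-s*d[0]+c*d[1],"yaw",np.degrees(g[2]-b[2]))
E
cat > m2.py <<'E'
from h import *
pos,rpy=[.5419,.0744,.027],[180,0,-106.03]
b=wfit([(.1,-.125,.025),(-.1,-.125,.025),(.1,-.105,.037),(.078,-.105,.037)],[(130,55),(438,40),(122,85),(149,81)],0,pos,rpy)
g=wfit([(.05,-.07,.006),(-.05,-.07,.006),(.05,-.035,.006),(-.05,-.035,.006)],[(218,110),(385,89),(228,166),(388,148)],.025,pos,rpy)
rel(g,b)
print(wproj([pos],pos,rpy))
E
python3 m2.py
python3 - <<'E'
import cv2
a=cv2.imread("pics/w2.png")[200:340,200:440]; cv2.imwrite("pics/w2c.png",cv2.resize(a,None,fx=3,fy=3,interpolation=cv2.INTER_CUBIC))
E
```

```text
[563.2605  65.3505] -15.095266358713708 
 [[ 0.2523  1.9669]
 [ 1.4213 -0.0147]
 [-1.2406  0.0558]
 [-0.4045 -1.4682]]
[538.8001  54.6732] -9.667704204848148 
 [[-1.6937 -0.303 ]
 [ 1.1339 -0.1135]
 [-2.7744  0.7236]
 [ 2.9655 -0.0256]]
rel board -20.8358010544656 -16.67893751252562 yaw 5.42756215386556
[[317.7091 239.5075]]
```

View pics/w2c.png

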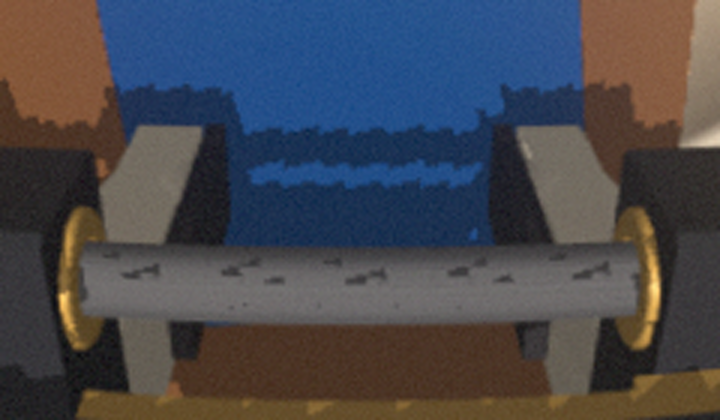

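The wrist picture shows the tips (row 240) above the glass, whose +y end lies behind them at row 282. The glass hasn't moved: open fingers sit higher than the TCP. I'm right above it, so I'll press gently from on top and drag it by friction.

>>> apply_moves(
  deltas=[
    {"fingers": 30,"delta_pos": [0,0,-12],"angular": [0,0,0]},
    {"fingers": 30,"delta_pos": [0,0,-12],"angular": [0,0,0]},
    {"fingers": 30,"delta_pos": [0,0,-12],"angular": [0,0,0]},
    {"fingers": 30,"delta_pos": [0,0,-12],"angular": [0,0,0]},
    {"fingers": 30,"delta_pos": [0,0,-8],"angular": [0,0,0]},
    {"fingers": 30,"delta_pos": [0,0,-6],"angular": [0,0,0]},
    {"fingers": 30,"delta_pos": [0,0,-4],"angular": [0,0,0]},
    {"fingers": 30,"delta_pos": [0,0,-4],"angular": [0,0,0]},
  ],
)

```text
clock: 5.15
tool_pos: [0.5417, 0.0747, 0.0304]
orientation: [180.0, -0.0, -106.0]
force: [-0.1, -0.5, -0.1]
opening: 0.0299
gripper_force: 0.0
```

>>> apply_moves(
  deltas=[
    {"fingers": 30,"delta_pos": [0,0,1],"angular": [0,0,0]},
    {"fingers": 30,"delta_pos": [0,0,2],"angular": [0,0,0]},
    {"fingers": 30,"delta_pos": [0,0,2],"angular": [0,0,0]},
  ],
)

```text
clock: 5.45
tool_pos: [0.5419, 0.0749, 0.0289]
orientation: [180.0, -0.0, -106.0]
force: [-0.8, 0.5, 0.2]
opening: 0.0302
gripper_force: 0.0
```

>>> apply_moves(
  deltas=[
    {"fingers": 30,"delta_pos": [0,0,1],"angular": [0,0,0]},
    {"fingers": 30,"delta_pos": [0,0,1],"angular": [0,0,0]},
  ],
)

```text
clock: 5.65
tool_pos: [0.542, 0.0749, 0.0279]
orientation: [180.0, -0.0, -106.0]
force: [0.2, 0.4, -0.4]
opening: 0.0304
gripper_force: 0.0
```

>>> apply_moves(
  deltas=[
    {"fingers": 30,"delta_pos": [0,0,0.5],"angular": [0,0,0]},
    {"fingers": 30,"delta_pos": [0,0,1],"angular": [0,0,0]},
  ],
)

```text
clock: 5.85
tool_pos: [0.542, 0.0749, 0.027]
orientation: [-180.0, 0.0, -106.0]
force: [0.5, -1.1, -0.2]
opening: 0.0299
gripper_force: 0.0
```

>>> apply_moves(
  deltas=[
    {"fingers": 30,"delta_pos": [0,0,0.5],"angular": [0,0,0]},
    {"fingers": 30,"delta_pos": [0,0,1],"angular": [0,0,0]},
  ],
)

```text
clock: 6.05
tool_pos: [0.542, 0.0749, 0.0259]
orientation: [180.0, -0.0, -106.0]
force: [-0.5, -0.0, 0.7]
opening: 0.0303
gripper_force: 0.0
```

>>> apply_moves(
  deltas=[
    {"fingers": 30,"delta_pos": [0,0,0.5],"angular": [0,0,0]},
    {"fingers": 30,"delta_pos": [0,0,1],"angular": [0,0,0]},
  ],
)

```text
clock: 6.25
tool_pos: [0.542, 0.0749, 0.0249]
orientation: [180.0, 0.0, -106.0]
force: [-0.7, 0.0, -0.1]
opening: 0.03
gripper_force: 0.0
```

>>> apply_moves(
  deltas=[
    {"fingers": 30,"delta_pos": [0,0,0.7],"angular": [0,0,0]},
    {"fingers": 30,"delta_pos": [0,0,1.4],"angular": [0,0,0]},
  ],
)

```text
clock: 6.45
tool_pos: [0.542, 0.0749, 0.0235]
orientation: [-180.0, -0.0, -106.0]
force: [0.3, -0.2, 0.4]
opening: 0.03
gripper_force: 0.0
```

>>> apply_moves(
  deltas=[
    {"fingers": 30,"delta_pos": [0,0,0.5],"angular": [0,0,0]},
    {"fingers": 30,"delta_pos": [0,0,1],"angular": [0,0,0]},
  ],
)

```text
clock: 6.65
tool_pos: [0.542, 0.0749, 0.0225]
orientation: [180.0, -0.0, -106.0]
force: [0.2, 0.0, -0.0]
opening: 0.0302
gripper_force: 0.0
```

>>> apply_moves(
  deltas=[
    {"fingers": 30,"delta_pos": [0,0,0.5],"angular": [0,0,0]},
    {"fingers": 30,"delta_pos": [0,0,1],"angular": [0,0,0]},
  ],
)

```text
clock: 6.85
tool_pos: [0.542, 0.0749, 0.0215]
orientation: [180.0, 0.0, -106.0]
force: [-0.1, -0.1, -0.3]
opening: 0.03
gripper_force: 0.0
```

>>> apply_moves(
  deltas=[
    {"fingers": 30,"delta_pos": [0,0,1],"angular": [0,0,0]},
    {"fingers": 30,"delta_pos": [0,0,2],"angular": [0,0,0]},
  ],
)

```text
clock: 7.05
tool_pos: [0.542, 0.0749, 0.0195]
orientation: [-180.0, 0.0, -106.0]
force: [-0.3, 1.1, -0.5]
opening: 0.03
gripper_force: 0.0
```

>>> apply_moves(
  deltas=[
    {"fingers": 30,"delta_pos": [0,0,0.7],"angular": [0,0,0]},
    {"fingers": 30,"delta_pos": [0,0,1.4],"angular": [0,0,0]},
  ],
)

```text
clock: 7.25
tool_pos: [0.542, 0.0749, 0.0181]
orientation: [180.0, -0.0, -106.0]
force: [-0.1, 0.6, -0.0]
opening: 0.0301
gripper_force: 0.0
```

```bash
python3 - <<'E'
from h import *
import cv2
where(); print(ctrl.hold_point_z)
w=ctrl.snapshot('wrist')[:,:,::-1]
a=np.ascontiguousarray(w[190:340,200:440])
cv2.imwrite('pics/w3.png',cv2.resize(a,None,fx=3,fy=3,interpolation=cv2.INTER_CUBIC))
E
```

```text
t 7.25 board mm -24.980196428810117 5.664672301372587 18.067479799018848 rpy [ 179.9958   -0.0024 -106.0291] F [-0.1232  0.5653 -0.0483] open 0.030103591126383923
0.0188
```

View pics/w3.png

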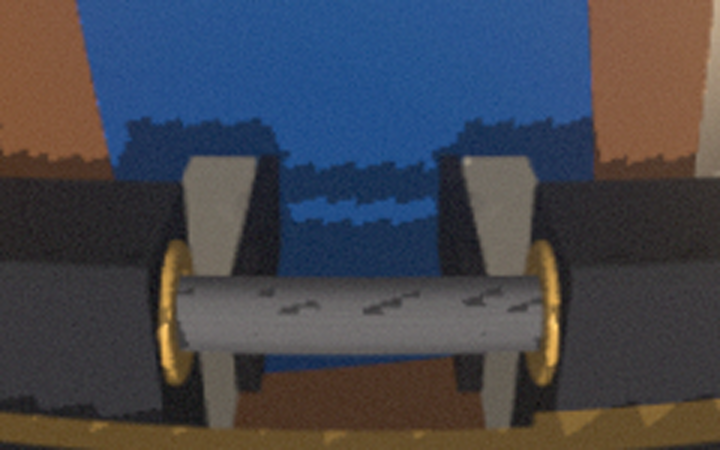

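The enlarged wrist view shows the tips at rows 155 of the crop (242 full), still above the glass, with their shadow ahead of them. I'll go on down with force checks.

>>> apply_moves(
  deltas=[
    {"fingers": 30,"delta_pos": [0,0,1],"angular": [0,0,0]},
    {"fingers": 30,"delta_pos": [0,0,2],"angular": [0,0,0]},
  ],
)

```text
clock: 7.5
tool_pos: [0.542, 0.0749, 0.0161]
orientation: [-180.0, 0.0, -106.0]
force: [-0.6, 1.3, 0.2]
opening: 0.0299
gripper_force: 0.0
```

>>> apply_moves(
  deltas=[
    {"fingers": 30,"delta_pos": [0,0,0.7],"angular": [0,0,0]},
    {"fingers": 30,"delta_pos": [0,0,1.4],"angular": [0,0,0]},
  ],
)

```text
clock: 7.7
tool_pos: [0.542, 0.0749, 0.0147]
orientation: [-180.0, 0.0, -106.0]
force: [-0.3, 0.1, 0.7]
opening: 0.0301
gripper_force: 0.0
```

>>> apply_moves(
  deltas=[
    {"fingers": 30,"delta_pos": [0,0,0.5],"angular": [0,0,0]},
    {"fingers": 30,"delta_pos": [0,0,1],"angular": [0,0,0]},
  ],
)

```text
clock: 7.9
tool_pos: [0.542, 0.0749, 0.0137]
orientation: [180.0, -0.0, -106.0]
force: [0.3, 0.3, 1.3]
opening: 0.03
gripper_force: 0.0
```

>>> apply_moves(
  deltas=[
    {"fingers": 30,"delta_pos": [0,0,0.5],"angular": [0,0,0]},
    {"fingers": 30,"delta_pos": [0,0,1],"angular": [0,0,0]},
  ],
)

```text
clock: 8.1
tool_pos: [0.542, 0.0749, 0.0127]
orientation: [180.0, -0.0, -106.0]
force: [0.0, 1.0, 0.3]
opening: 0.0301
gripper_force: 0.0
```

>>> apply_moves(
  deltas=[
    {"fingers": 30,"delta_pos": [0,0,0.5],"angular": [0,0,0]},
    {"fingers": 30,"delta_pos": [0,0,1],"angular": [0,0,0]},
  ],
)

```text
clock: 8.3
tool_pos: [0.542, 0.0749, 0.0117]
orientation: [-180.0, 0.0, -106.0]
force: [-0.3, -0.1, 1.2]
opening: 0.0301
gripper_force: 0.0
```

>>> apply_moves(
  deltas=[
    {"fingers": 30,"delta_pos": [0,0,0.5],"angular": [0,0,0]},
    {"fingers": 30,"delta_pos": [0,0,1],"angular": [0,0,0]},
  ],
)

```text
clock: 8.5
tool_pos: [0.542, 0.0749, 0.0107]
orientation: [-180.0, 0.0, -106.0]
force: [0.2, -0.5, -0.6]
opening: 0.0299
gripper_force: 0.0
```

>>> apply_moves(
  deltas=[
    {"fingers": 30,"delta_pos": [0,0,0.5],"angular": [0,0,0]},
    {"fingers": 30,"delta_pos": [0,0,1],"angular": [0,0,0]},
  ],
)

```text
clock: 8.7
tool_pos: [0.542, 0.0749, 0.0097]
orientation: [-180.0, 0.0, -106.0]
force: [0.6, 0.4, -0.7]
opening: 0.0299
gripper_force: 0.0
```

>>> apply_moves(
  deltas=[
    {"fingers": 30,"delta_pos": [0,0,0.5],"angular": [0,0,0]},
    {"fingers": 30,"delta_pos": [0,0,1],"angular": [0,0,0]},
  ],
)

```text
clock: 8.9
tool_pos: [0.542, 0.0749, 0.0087]
orientation: [-180.0, 0.0, -106.0]
force: [0.4, -0.8, -0.3]
opening: 0.0301
gripper_force: 0.0
```

>>> apply_moves(
  deltas=[
    {"fingers": 30,"delta_pos": [0,0,0.5],"angular": [0,0,0]},
    {"fingers": 30,"delta_pos": [0,0,1],"angular": [0,0,0]},
  ],
)

```text
clock: 9.1
tool_pos: [0.542, 0.0749, 0.0077]
orientation: [180.0, -0.0, -106.0]
force: [0.6, 1.4, -0.1]
opening: 0.0303
gripper_force: 0.0
```

>>> apply_moves(
  deltas=[
    {"fingers": 30,"delta_pos": [0,0,0.5],"angular": [0,0,0]},
    {"fingers": 30,"delta_pos": [0,0,1],"angular": [0,0,0]},
  ],
)

```text
clock: 9.3
tool_pos: [0.542, 0.0749, 0.0067]
orientation: [180.0, -0.0, -106.0]
force: [0.3, 0.3, 1.3]
opening: 0.0299
gripper_force: 0.0
```

```bash
python3 - <<'E'
from h import *
import cv2
where()
w=ctrl.snapshot('wrist')[:,:,::-1]; s=ctrl.snapshot('scene')[:,:,::-1]
cv2.imwrite('pics/w4.png',w)
a=np.zeros((590,780,3),np.uint8)
a[:300,:480]=cv2.resize(w[190:340,200:440],None,fx=2,fy=2,interpolation=cv2.INTER_CUBIC)
c=cv2.resize(s[130:260,220:390],None,fx=2.2,fy=2.2,interpolation=cv2.INTER_CUBIC); a[300:300+c.shape[0],:c.shape[1]]=c
c=cv2.resize(w[0:240,200:440],None,fx=1.2,fy=1.2,interpolation=cv2.INTER_CUBIC); a[300:300+c.shape[0],400:400+c.shape[1]]=c
cv2.imwrite('pics/c4.png',a)
E
```

```text
t 9.3 board mm -24.962794892435003 5.706813301691823 6.708374608702342 rpy [ 179.9982   -0.0007 -106.0267] F [0.3023 0.2911 1.3454] open 0.029923426822399173
```

View pics/c4.png

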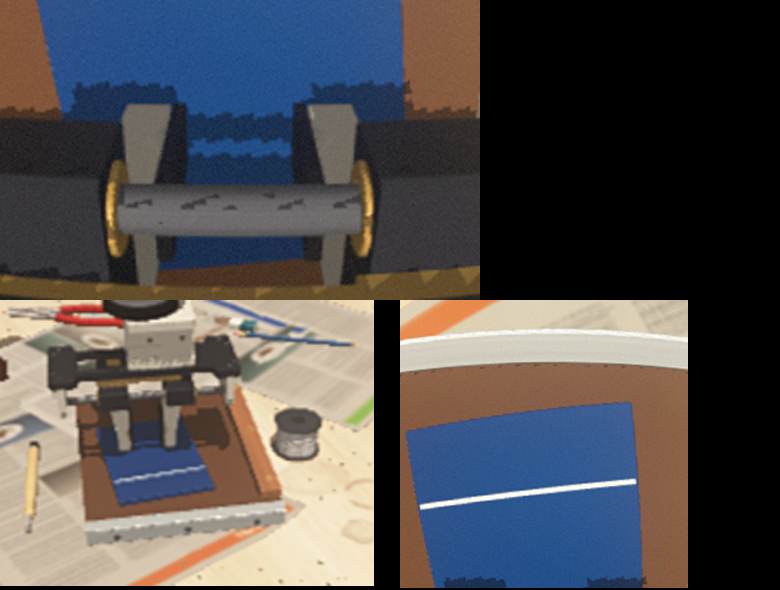

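```bash
python3 - <<'E'
from h import *
o=ctrl.get_obs(); Rt=R.from_euler("xyz",o["orientation"],degrees=True)
for z in(0,-10,-15,-20,-25,-30):
    P=[o["tool_pos"]+Rt.apply([x/1e3,y/1e3,z/1e3]) for x in(9.5,0) for y in(-22,22)]
    print(z,"scene",proj("scene",P).ravel(),"wrist",wproj(P,o["tool_pos"],o["orientation"]).ravel())
E
```

```text
0 scene [296.3877 204.669  278.3571 206.324  295.9102 202.4451 278.0262 204.0706] wrist [283.2903 225.7728 352.1294 225.84   283.8922 239.3244 351.5675 239.4021]
-10 scene [296.2938 201.3236 278.1487 202.965  295.8141 199.1136 277.8175 200.7257] wrist [281.5001 231.8106 353.7368 231.8882 282.1853 245.8859 353.0986 245.9752]
-15 scene [296.2464 199.6351 278.0435 201.2696 295.7656 197.4323 277.7122 199.0375] wrist [280.5416 235.0548 354.5976 235.1385 281.2742 249.4016 353.916  249.4976]
-20 scene [296.1987 197.9359 277.9377 199.5634 295.7168 195.7404 277.6061 197.3386] wrist [279.5369 238.4635 355.4999 238.5539 280.3214 253.0879 354.7708 253.1913]
-25 scene [296.1507 196.226  277.8311 197.8464 295.6677 194.038  277.4995 195.629 ] wrist [278.4831 242.0485 356.4464 242.1465 279.3244 256.9564 355.6653 257.068 ]
-30 scene [296.1024 194.5053 277.7239 196.1183 295.6183 192.3248 277.3921 193.9086] wrist [277.3767 245.8228 357.4403 245.9292 278.2804 261.0194 356.6021 261.1401]
```

The wrist and scene views both put the tips about 25 mm behind the TCP at this opening, so their height is about 31.7 mm. Contact should come within about a millimetre.

>>> apply_moves(
  deltas=[
    {"fingers": 30,"delta_pos": [0,0,0.5],"angular": [0,0,0]},
    {"fingers": 30,"delta_pos": [0,0,1],"angular": [0,0,0]},
  ],
)

```text
clock: 9.6
tool_pos: [0.542, 0.0749, 0.0058]
orientation: [-180.0, 0.0, -106.0]
force: [0.0, 0.3, 0.8]
opening: 0.0296
gripper_force: 0.6
```

>>> apply_moves(
  deltas=[
    {"fingers": 30,"delta_pos": [0,0,0.5],"angular": [0,0,0]},
    {"fingers": 30,"delta_pos": [0,0,1],"angular": [0,0,0]},
  ],
)

```text
clock: 9.8
tool_pos: [0.5421, 0.0749, 0.0057]
orientation: [-180.0, -0.0, -106.0]
force: [-6.1, 0.7, 15.1]
opening: 0.0296
gripper_force: 7.7
```

>>> apply_moves(
  deltas=[
    {"fingers": 30,"delta_pos": [0,0,0.5],"angular": [0,0,0]},
    {"fingers": 30,"delta_pos": [0,0,1],"angular": [0,0,0]},
  ],
)

```text
clock: 10.0
tool_pos: [0.5421, 0.0749, 0.0056]
orientation: [-180.0, -0.0, -106.0]
force: [-9.2, 0.8, 25.1]
opening: 0.03
gripper_force: 12.7
```

>>> apply_moves(
  deltas=[
    {"fingers": 30,"delta_pos": [0,0,0.5],"angular": [0,0,0]},
    {"fingers": 30,"delta_pos": [0,0,0.5],"angular": [0,0,0]},
  ],
)

```text
clock: 10.2
tool_pos: [0.5421, 0.0749, 0.0056]
orientation: [-180.0, 0.0, -106.0]
force: [-9.7, 0.0, 24.8]
opening: 0.0299
gripper_force: 12.7
```

>>> apply_moves(
  deltas=[
    {"fingers": 30,"delta_pos": [0,0,-1.2],"angular": [0,0,0]},
    {"fingers": 30,"delta_pos": [0,0,-1.2],"angular": [0,0,0]},
  ],
)

```text
clock: 10.4
tool_pos: [0.5421, 0.075, 0.0057]
orientation: [-180.0, 0.0, -106.0]
force: [-4.8, 0.4, 12.9]
opening: 0.0301
gripper_force: 6.5
```

>>> apply_moves(
  deltas=[
    {"fingers": 30,"delta_pos": [2,0,-0.1],"angular": [0,0,0]},
    {"fingers": 30,"delta_pos": [6,0,-0.1],"angular": [0,0,0]},
    {"fingers": 30,"delta_pos": [10,0,-0.1],"angular": [0,0,0]},
    {"fingers": 30,"delta_pos": [14,0,-0.1],"angular": [0,0,0]},
    {"fingers": 30,"delta_pos": [16,0,-0.1],"angular": [0,0,0]},
    {"fingers": 30,"delta_pos": [16,0,-0.1],"angular": [0,0,0]},
  ],
)

```text
clock: 11.0
tool_pos: [0.5395, 0.0605, 0.0057]
orientation: [-179.8, 0.2, -106.0]
force: [1.2, 3.3, 6.1]
opening: 0.0302
gripper_force: 2.9
```

```bash
cat > see.py <<'E'
from h import *
import cv2,sys
def seeglass(save=None):
    o=ctrl.get_obs(); w=ctrl.snapshot('wrist')
    if save: cv2.imwrite('pics/'+save+'.png',w[:,:,::-1])
    i=w.astype(int); pos,rpy=o["tool_pos"],o["orientation"]
    r,g,b=i[...,0],i[...,1],i[...,2]
    blue=((b-r>50)&(b>70)).astype(np.uint8); white=((r>150)&(g>150)&(b>150)).astype(np.uint8)
    blue[225:]=0
    n,l,st,_=cv2.connectedComponentsWithStats(blue); 
    # glass: the big components near fingers
    keep=[k for k in range(1,n) if st[k,4]>600]
    m=np.isin(l,keep).astype(np.uint8); m=cv2.morphologyEx(m,cv2.MORPH_CLOSE,np.ones((15,15)))
    n,l,st,_=cv2.connectedComponentsWithStats(m); k=1+np.argmax(st[1:,4]); m=(l==k)
    sc=(white>0)&m&(cv2.erode(m.astype(np.uint8),np.ones((3,3)))>0)
    return o,w,m,sc
def edges(m):
    "rowwise left/right edge pixels, colwise top edge"
    L=[];Rr=[];T=[]
    for y in np.where(m.any(1))[0]:
        c=np.where(m[y])[0]; L.append((c[0]-.5,y)); Rr.append((c[-1]+.5,y))
    for x in np.where(m.any(0))[0]: T.append((x,np.where(m[:,x])[0][0]-.5))
    return np.array(L),np.array(Rr),np.array(T)
def back(px,z,pos,rpy):
    "pixel -> board mm on plane z (m)"
    c=ctrl.camera_params("wrist"); M=np.eye(4); M[:3,:3]=R.from_euler("xyz",rpy,degrees=True).as_matrix(); M[:3,3]=pos; M=M@c["mount"]
    d=np.atleast_2d(px)-[c["cx"],c["cy"]]; h=np.hypot(*d.T)+1e-9; t=h/c["fx"]
    v=np.c_[np.sin(t)*d[:,0]/h,-np.sin(t)*d[:,1]/h,-np.cos(t)]@M[:3,:3].T
    P=M[:3,3]+v*((z-M[2,3])/v[:,2])[:,None]; q=(P-BO)[:,:2]*1e3; k,s=np.cos(BY),np.sin(BY)
    return np.c_[k*q[:,0]+s*q[:,1],-s*q[:,0]+k*q[:,1]]
def line(P,ax):
    "robust line; returns slope deg and value at middle for coordinate ax as a function of the other"
    u,v=P[:,1-ax],P[:,ax]; ok=np.ones(len(u),bool)
    for _ in range(6):
        p=np.polyfit(u[ok],v[ok],1); e=abs(np.polyval(p,u)-v); ok=e<max(1.0,2*np.median(e))
    return p,np.degrees(np.arctan(p[0])),ok.mean(),u[ok].min(),u[ok].max()
def report(save=None,z=.031):
    o,w,m,sc=seeglass(save); pos,rpy=o["tool_pos"],o["orientation"]; L,Rr,T=edges(m)
    ys,xs=np.where(sc); S=back(np.c_[xs,ys],z,pos,rpy)
    BL,BR=back(L,z,pos,rpy),back(Rr,z,pos,rpy); ps,as_,fs,u0,u1=line(S,1)
    print("score: y at x mid",np.polyval(ps,(u0+u1)/2),"slope",as_,"x",u0,u1,"n",len(S))
    for nm,Q in(("fence-side",BL),("robot-side",BR)):
        p,a,f,v0,v1=line(Q,0); print(nm,"slope",-a,"x at y=-60,-100",np.polyval(p,-60),np.polyval(p,-100),f,"y",v0,v1)
    # steel/deck: white pixels outside the glass, outer edge per column
    i=w.astype(int); st=(i.min(2)>125)&(i.max(2)-i.min(2)<25)
    return o,w,m
if __name__=="__main__":
    where(); report(sys.argv[1] if len(sys.argv)>1 else None)
E
python3 see.py s1
```

```text
t 11.0 board mm -23.45291269215869 -8.78612263339824 5.7160278928375945 rpy [-179.8176    0.1513 -105.994 ] F [1.1799 3.345  6.1396] open 0.0301578267481121
score: y at x mid -50.9712493336082 slope 6.2621647141663 x -65.74123752959552 29.90790732142497 n 769
fence-side slope 6.258717166231406 x at y=-60,-100 32.55306712758329 36.93993842083461 0.7964601769911505 y -79.74579683885636 -29.394766008430906
robot-side slope 6.0477457344929 x at y=-60,-100 -66.51889462151927 -62.28102121604539 1.0 y -90.20177604323906 -29.032418891179283
```

The fingertips slid over the glass and it stayed put (score still at y = -51), so friction dragging is out. I'll push on its edges instead, with the tips 2.5 mm above the deck (TCP z about 2.3 mm).

>>> apply_moves(
  deltas=[
    {"fingers": 30,"delta_pos": [0,0,-12],"angular": [0,0,0]},
    {"fingers": 30,"delta_pos": [0,0,-12],"angular": [0,0,0]},
    {"fingers": 30,"delta_pos": [-45,2,-12],"angular": [0,0,-0.4]},
    {"fingers": 30,"delta_pos": [-90,4,-12],"angular": [0,0,-0.4]},
    {"fingers": 30,"delta_pos": [-90,4,-12],"angular": [0,0,-0.4]},
    {"fingers": 30,"delta_pos": [-90,4,-4],"angular": [0,0,-0.4]},
    {"fingers": 30,"delta_pos": [-90,4,1],"angular": [0,0,-0.4]},
    {"fingers": 30,"delta_pos": [-90,4,1],"angular": [0,0,-0.4]},
  ],
)

```text
clock: 11.85
tool_pos: [0.5573, 0.1457, 0.0022]
orientation: [179.9, -0.1, -105.7]
force: [-0.1, -0.6, -0.1]
opening: 0.03
gripper_force: 0.0
```

```bash
python3 -c "
from h import *
where();togo(-27,80,2.3,-105.6)"
```

```text
t 11.85 board mm -29.258339085347583 78.01691666831027 2.2484191753406253 rpy [ 179.8889   -0.1074 -105.6898] F [-0.1013 -0.5581 -0.1014] open 0.029994247646096373
pos [-1.9865 -2.2551 -0.0597] ang [ 0.1112 -0.1073 -0.0899] world [0.56   0.147  0.0023]
```

>>> apply_moves(
  deltas=[
    {"fingers": 30,"delta_pos": [7,0,0],"angular": [0,0,0]},
    {"fingers": 30,"delta_pos": [13,0,0],"angular": [0,0,0]},
    {"fingers": 30,"delta_pos": [18,0,0],"angular": [0,0,0]},
    {"fingers": 30,"delta_pos": [23,0,0],"angular": [0,0,0]},
    {"fingers": 30,"delta_pos": [28,0,0],"angular": [0,0,0]},
    {"fingers": 30,"delta_pos": [33,0,0],"angular": [0,0,0]},
    {"fingers": 30,"delta_pos": [38,0,0],"angular": [0,0,0]},
    {"fingers": 30,"delta_pos": [42,0,0],"angular": [0,0,0]},
  ],
)

```text
clock: 12.65
tool_pos: [0.5475, 0.1065, 0.0038]
orientation: [-180.0, 0.0, -105.6]
force: [0.3, 2.7, 1.8]
opening: 0.0298
gripper_force: 1.5
```

```bash
python3 see.py s2
```

```text
t 12.65 board mm -28.164495908310315 37.64304568054463 3.806261221685529 rpy [-179.9673    0.0314 -105.6174] F [0.2758 2.7459 1.7595] open 0.02981652424764196
score: y at x mid -77.9319114489704 slope 2.797097236037873 x -72.00211460715097 24.67379647051289 n 822
fence-side slope 2.9419852199408822 x at y=-60,-100 24.695310526553953 26.751010640290197 1.0 y -106.46840599171334 16.604916568413813
robot-side slope 2.743744851610038 x at y=-60,-100 -74.05670794846327 -72.13974713890804 1.0 y -104.60374657712066 16.515495693568877
```

>>> apply_moves(
  deltas=[
    {"fingers": 30,"delta_pos": [5,0,0.8],"angular": [0,0,0]},
    {"fingers": 30,"delta_pos": [10,0,0.8],"angular": [0,0,0]},
    {"fingers": 30,"delta_pos": [15,0,0.8],"angular": [0,0,0]},
    {"fingers": 30,"delta_pos": [20,0,0.8],"angular": [0,0,0]},
    {"fingers": 30,"delta_pos": [25,0,0.8],"angular": [0,0,0]},
    {"fingers": 30,"delta_pos": [30,0,0.8],"angular": [0,0,0]},
    {"fingers": 30,"delta_pos": [35,0,0.8],"angular": [0,0,0]},
    {"fingers": 30,"delta_pos": [39,0,0.8],"angular": [0,0,0]},
  ],
)

```text
clock: 13.5
tool_pos: [0.5374, 0.0693, 0.0033]
orientation: [-179.9, 0.1, -105.6]
force: [1.6, 5.0, 5.8]
opening: 0.0301
gripper_force: 3.1
```

```bash
python3 see.py s3; python3 -c "
from h import *
togo(-90,-60,22,-15.6)"
```

```text
t 13.5 board mm -27.848014882171505 -0.9142175144290858 3.2600932560197178 rpy [-179.9266    0.0673 -105.6103] F [1.6318 5.0248 5.8034] open 0.03006750677874544
score: y at x mid -115.87492064648463 slope 0.26475261387001153 x -76.27201707394623 20.436144623776414 n 875
fence-side slope 0.2260189809172368 x at y=-60,-100 20.939250724639873 21.097042558680588 1.0 y -143.96539939391957 -22.169483962975434
robot-side slope 0.2643737680729715 x at y=-60,-100 -77.60319741958654 -77.41862840136115 1.0 y -143.63041067136072 -22.290970898654365
pos [ 58.5407  61.992  -18.9156] ang [ -0.0879  -0.0068 -90.0209] world [0.4617 0.0291 0.022 ]
```

>>> apply_moves(
  deltas=[
    {"fingers": 30,"delta_pos": [-3,0,-2],"angular": [0,0,0]},
    {"fingers": 30,"delta_pos": [-3,0,-25],"angular": [0,0,0]},
    {"fingers": 30,"delta_pos": [81,70,-25],"angular": [0,0,-90]},
    {"fingers": 30,"delta_pos": [81,70,-25],"angular": [0,0,-90]},
    {"fingers": 30,"delta_pos": [81,70,-25],"angular": [0,0,-90]},
    {"fingers": 30,"delta_pos": [81,70,-25],"angular": [0,0,-90]},
    {"fingers": 30,"delta_pos": [81,70,-25],"angular": [0,0,-90]},
    {"fingers": 30,"delta_pos": [81,70,-25],"angular": [0,0,-90]},
    {"fingers": 30,"delta_pos": [81,70,-25],"angular": [0,0,-90]},
    {"fingers": 30,"delta_pos": [81,70,-25],"angular": [0,0,-90]},
  ],
)

```text
clock: 14.55
tool_pos: [0.446, 0.0092, 0.0272]
orientation: [179.8, 0.1, -36.5]
force: [0.7, -0.4, 0.3]
opening: 0.0299
gripper_force: 0.0
```

```bash
python3 -c "
from h import *
where();togo(-98,-82,26,-15.6)"
```

```text
t 14.55 board mm -99.79551565254914 -83.36856898835013 27.158851793666713 rpy [179.8472   0.0912 -36.5484] F [ 0.6972 -0.3661  0.2875] open 0.029907756386732393
pos [ 1.1894 -1.9231  1.1518] ang [  0.1345   0.1181 -20.9482] world [0.4481 0.0101 0.026 ]
```

>>> apply_moves(
  deltas=[
    {"fingers": 30,"delta_pos": [1,-2,0],"angular": [0,0,-20.5]},
    {"fingers": 30,"delta_pos": [1,-2,0],"angular": [0,0,-20.5]},
    {"fingers": 30,"delta_pos": [1,-2,0],"angular": [0,0,-20.5]},
    {"fingers": 30,"delta_pos": [1,-2,0],"angular": [0,0,-20.5]},
    {"fingers": 30,"delta_pos": [1,-2,0],"angular": [0,0,-20.5]},
  ],
)

```text
clock: 15.05
tool_pos: [0.4487, 0.0106, 0.0274]
orientation: [179.9, 0.1, -16.5]
force: [-0.4, -0.5, -1.2]
opening: 0.0302
gripper_force: 0.0
```

```bash
python3 -c "
from h import *
where();togo(-98,-82,2,-15.6)"; python3 see.py s4
```

```text
t 15.05 board mm -97.5470151027186 -81.34444150785411 27.371584128219688 rpy [179.9365   0.0792 -16.5074] F [-0.3815 -0.5011 -1.2063] open 0.030172452968328045
pos [-0.4075  0.6345 25.3729] ang [ 0.0629  0.0797 -0.9073] world [0.4481 0.0101 0.002 ]
t 15.05 board mm -97.5470151027186 -81.34444150785411 27.371584128219688 rpy [179.9365   0.0792 -16.5074] F [-0.3815 -0.5011 -1.2063] open 0.030172452968328045
score: y at x mid -116.43581958656489 slope 0.46443019585169476 x -61.70552799618795 20.066072523276404 n 566
fence-side slope 32.44115471546605 x at y=-60,-100 8.10175598957522 33.52684902582995 0.9221556886227545 y -93.01125843980167 -11.774399165958695
robot-side slope 27.65005970705711 x at y=-60,-100 -74.7309903827954 -53.77497552563543 0.9700598802395209 y -151.1837678007056 -51.531214726271756
```

>>> apply_moves(
  deltas=[
    {"fingers": 30,"delta_pos": [0,0.6,15],"angular": [0,0,-0.9]},
    {"fingers": 30,"delta_pos": [0,0.6,23],"angular": [0,0,-0.9]},
    {"fingers": 30,"delta_pos": [0,0.6,25.3],"angular": [0,0,-0.9]},
    {"fingers": 30,"delta_pos": [0,0.6,25.3],"angular": [0,0,-0.9]},
    {"fingers": 30,"delta_pos": [5,0.6,25.3],"angular": [0,0,-0.9]},
    {"fingers": 30,"delta_pos": [9,0.6,25.3],"angular": [0,0,-0.9]},
  ],
)

```text
clock: 15.7
tool_pos: [0.4588, 0.008, 0.0029]
orientation: [-180.0, -0.0, -15.5]
force: [-0.8, 0.9, 0.7]
opening: 0.03
gripper_force: 0.7
```

```bash
python3 -c "
from h import *
where();togo(-36,-82,2,-15.6)"
```

```text
t 15.7 board mm -87.04593335702017 -81.11809743648885 2.927382124119894 rpy [-179.9724   -0.0444  -15.4605] F [-0.8083  0.9049  0.7494] open 0.0300106434824956
pos [51.0429  1.0067  0.9664] ang [-0.0277 -0.0443  0.1395] world [ 0.5078 -0.0066  0.002 ]
```

>>> apply_moves(
  deltas=[
    {"fingers": 30,"delta_pos": [5,1,0.5],"angular": [0,0,0]},
    {"fingers": 30,"delta_pos": [11,1,0.5],"angular": [0,0,0]},
    {"fingers": 30,"delta_pos": [17,1,0.5],"angular": [0,0,0]},
    {"fingers": 30,"delta_pos": [23,1,0.5],"angular": [0,0,0]},
    {"fingers": 30,"delta_pos": [29,1,0.5],"angular": [0,0,0]},
    {"fingers": 30,"delta_pos": [35,1,0.5],"angular": [0,0,0]},
    {"fingers": 30,"delta_pos": [40,1,0.5],"angular": [0,0,0]},
    {"fingers": 30,"delta_pos": [45,1,0.5],"angular": [0,0,0]},
    {"fingers": 30,"delta_pos": [49,1,0.5],"angular": [0,0,0]},
  ],
)

```text
clock: 16.6
tool_pos: [0.5051, -0.0065, 0.0021]
orientation: [180.0, 0.0, -15.5]
force: [-4.7, 1.4, 6.2]
opening: 0.0304
gripper_force: 3.3
```

```bash
python3 -c "
from h import *
where()"; python3 see.py s5 | sed -n 2p
```

```text
t 16.6 board mm -38.60545212792633 -82.61161523794944 2.0732450410584566 rpy [179.98     0.0335 -15.4848] F [-4.6984  1.3633  6.1981] open 0.030449620244039223
score: y at x mid -117.70211940317478 slope 0.333355272865824 x -8.473423346873023 69.08194328377192 n 667
```

>>> apply_moves(
  deltas=[
    {"fingers": 30,"delta_pos": [2,0,0],"angular": [0,0,0]},
    {"fingers": 30,"delta_pos": [4,0,0],"angular": [0,0,0]},
    {"fingers": 30,"delta_pos": [5,0,0],"angular": [0,0,0]},
  ],
)

```text
clock: 16.95
tool_pos: [0.5097, -0.0077, 0.0019]
orientation: [180.0, 0.0, -15.5]
force: [-3.4, 1.4, 4.2]
opening: 0.03
gripper_force: 2.7
```

>>> apply_moves(
  deltas=[
    {"fingers": 30,"delta_pos": [0.5,0,0],"angular": [0,0,0]},
    {"fingers": 30,"delta_pos": [1,0,0],"angular": [0,0,0]},
  ],
)

```text
clock: 17.15
tool_pos: [0.5106, -0.0079, 0.002]
orientation: [180.0, 0.0, -15.5]
force: [-4.3, 1.1, 5.1]
opening: 0.0304
gripper_force: 2.7
```

>>> apply_moves(
  deltas=[
    {"fingers": 30,"delta_pos": [0.5,0,0],"angular": [0,0,0]},
    {"fingers": 30,"delta_pos": [1,0,0],"angular": [0,0,0]},
  ],
)

```text
clock: 17.35
tool_pos: [0.5116, -0.0081, 0.002]
orientation: [180.0, 0.0, -15.5]
force: [-4.6, 0.6, 5.5]
opening: 0.03
gripper_force: 2.6
```

>>> apply_moves(
  deltas=[
    {"fingers": 30,"delta_pos": [0.5,0,0],"angular": [0,0,0]},
    {"fingers": 30,"delta_pos": [1,0,0],"angular": [0,0,0]},
  ],
)

```text
clock: 17.55
tool_pos: [0.5126, -0.0083, 0.0019]
orientation: [180.0, 0.0, -15.5]
force: [-5.7, 2.0, 6.2]
opening: 0.0301
gripper_force: 3.6
```

>>> apply_moves(
  deltas=[
    {"fingers": 30,"delta_pos": [0.5,0,0],"angular": [0,0,0]},
    {"fingers": 30,"delta_pos": [1,0,0],"angular": [0,0,0]},
  ],
)

```text
clock: 17.75
tool_pos: [0.5126, -0.0085, 0.0018]
orientation: [180.0, 0.1, -15.5]
force: [-8.4, 5.0, 9.1]
opening: 0.0301
gripper_force: 6.1
```

```bash
python3 see.py s6 | sed -n 1,2p; python3 - <<'E'
import cv2,numpy as np
a=cv2.imread("pics/s6.png"); print(a.shape)
b=np.zeros((600,800,3),np.uint8); b[:360,:]=cv2.resize(a[20:236,80:560],(800,360),interpolation=cv2.INTER_CUBIC)
cv2.imwrite("pics/s6c.png",b)
E
```

```text
t 17.75 board mm -30.800261787441613 -82.52519111570982 1.8462676654804193 rpy [179.9801   0.0901 -15.4926] F [-8.3868  4.9519  9.1154] open 0.03009603987941877
score: y at x mid -117.69272820207486 slope 0.1578055305664428 x -2.2431315264196847 76.81533777528401 n 644
(400, 640, 3)
```

>>> apply_moves(
  deltas=[
    {"fingers": 30,"delta_pos": [0.5,0,0],"angular": [0,0,0]},
    {"fingers": 30,"delta_pos": [0.5,0,0],"angular": [0,0,0]},
  ],
)

```text
clock: 18.0
tool_pos: [0.5126, -0.0085, 0.0018]
orientation: [180.0, 0.1, -15.5]
force: [-9.4, 6.9, 10.3]
opening: 0.03
gripper_force: 6.5
```

>>> apply_moves(
  deltas=[
    {"fingers": 30,"delta_pos": [-3,0,0],"angular": [0,0,0]},
    {"fingers": 30,"delta_pos": [-8,0,0],"angular": [0,0,0]},
    {"fingers": 30,"delta_pos": [-8,0,-25],"angular": [0,0,0]},
    {"fingers": 30,"delta_pos": [-8,0,-35],"angular": [0,0,0]},
    {"fingers": 30,"delta_pos": [53,-92,-35],"angular": [0,0,90]},
    {"fingers": 30,"delta_pos": [53,-92,-35],"angular": [0,0,90]},
    {"fingers": 30,"delta_pos": [53,-92,-35],"angular": [0,0,90]},
    {"fingers": 30,"delta_pos": [53,-92,-35],"angular": [0,0,90]},
    {"fingers": 30,"delta_pos": [53,-92,-35],"angular": [0,0,90]},
    {"fingers": 30,"delta_pos": [53,-92,-35],"angular": [0,0,90]},
  ],
)

```text
clock: 19.0
tool_pos: [0.5902, 0.0661, 0.0366]
orientation: [-180.0, -0.0, -67.4]
force: [-0.2, -0.2, 0.4]
opening: 0.0301
gripper_force: 0.0
```

```bash
python3 -c "
from h import *
where();togo(22,10,36,-105.6)"
```

```text
t 19.0 board mm 23.7992076419873 10.186961452857807 36.64420333542544 rpy [-179.9629   -0.0033  -67.3837] F [-0.1589 -0.194   0.4373] open 0.03006360215199543
pos [-0.9662  1.5297  0.6432] ang [-0.0368  0.0092 38.2163] world [0.5884 0.0664 0.036 ]
```

>>> apply_moves(
  deltas=[
    {"fingers": 30,"delta_pos": [-1,1.5,0],"angular": [0,0,38]},
    {"fingers": 30,"delta_pos": [-1,1.5,0],"angular": [0,0,38]},
    {"fingers": 30,"delta_pos": [-1,1.5,0],"angular": [0,0,38]},
    {"fingers": 30,"delta_pos": [-1,1.5,0],"angular": [0,0,38]},
    {"fingers": 30,"delta_pos": [-1,1.5,0],"angular": [0,0,38]},
    {"fingers": 30,"delta_pos": [-1,1.5,0],"angular": [0,0,38]},
    {"fingers": 30,"delta_pos": [-1,1.5,0],"angular": [0,0,38]},
  ],
)

```text
clock: 19.7
tool_pos: [0.5882, 0.0662, 0.0369]
orientation: [-180.0, 0.0, -104.9]
force: [-0.4, -0.2, 0.0]
opening: 0.0297
gripper_force: 0.0
```

```bash
python3 see.py s7;  python3 - <<'E'
from h import *
import cv2
a=cv2.imread("pics/s7.png")
cv2.imwrite("pics/s7c.png",cv2.resize(a[20:220,140:460],None,fx=2.5,fy=2.5,interpolation=cv2.INTER_CUBIC))
togo(22,10,2,-105.6)
E
```

```text
t 19.7 board mm 21.873642350899416 9.777783522141448 36.919088605205246 rpy [-179.9747    0.0179 -104.9143] F [-0.3508 -0.2427  0.0048] open 0.02974584875269005
score: y at x mid -117.76641934556804 slope 0.3315006773104915 x -19.937137204835473 76.67719998586824 n 580
fence-side slope 0.2522627780629845 x at y=-60,-100 77.1448102001901 77.32092398046481 0.9901960784313726 y -144.82991072471614 -13.802543251385195
robot-side slope 0.274122221579045 x at y=-60,-100 -21.274096574533313 -21.08272170157202 0.9950980392156863 y -144.74775579997026 -14.360851085414975
pos [-0.2418 -0.189  34.9167] ang [-0.0163  0.0138  0.676 ] world [0.5884 0.0664 0.002 ]
```

View pics/s7c.png

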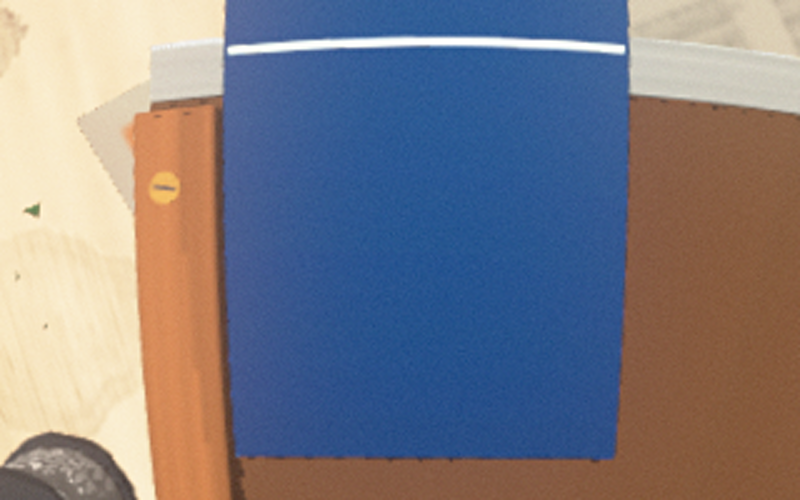

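The final enlarged view shows the glass flush along the fence at column 225–235, with the score at rows 40–50. The steel's outer edge is at about (150, 47), (222, 42), (632, 38) and (795, 58) of the crop. I'll back-project both lines.

```bash
cat > edge.py <<'E'
from see import *
def edge(w,o,exp=-125,band=7):
    "outer steel edge: strongest intensity change along board y near exp, board frame, z=.025"
    g=cv2.GaussianBlur(cv2.cvtColor(w,cv2.COLOR_RGB2GRAY).astype(np.float32),(0,0),.7); b=cv2.GaussianBlur(w.astype(np.float32),(0,0),.7)
    ys=np.arange(exp-band,exp+band,.25); out=[]
    for x in list(np.arange(84,98,1.))+list(np.arange(-95,-30,2.)):
        P=place([*BO,BY],np.c_[np.full(len(ys),x),ys,np.full(len(ys),25)]/1e3)
        px=wproj(P,o["tool_pos"],o["orientation"]).astype(np.float32)
        if px[:,1].min()<2 or px[:,0].min()<2 or px[:,0].max()>637: continue
        v=cv2.remap(b,px[None,:,0],px[None,:,1],cv2.INTER_LINEAR)[0]
        d=np.abs(np.gradient(v,axis=0)).sum(1); k=d.argmax(); out.append((x,ys[k],d[k]))
    return np.array(out)
if __name__=="__main__":
    o,w,m=report(sys.argv[1] if len(sys.argv)>1 else None)
    where()
    e=edge(w,o); print(e[:, :2].T)
    p,a,f,u0,u1=line(e[:,:2],1); print("edge y at x=28",np.polyval(p,28),"slope",a,f)
    t=lambda q:crop(q,(140,20),2.5)
    if len(sys.argv)>2: print(back(t([(152,47),(222,42),(632,38),(795,58)]),.025,o["tool_pos"],o["orientation"]))
E
python3 edge.py s8 1
```

```text
score: y at x mid -117.78529608768791 slope 0.37155001634545 x -20.03200899569315 76.58472264097219 n 590
fence-side slope 0.1546413498864617 x at y=-60,-100 77.17308105124573 77.2810413420051 0.9901960784313726 y -144.87049823307078 -13.845755011245902
robot-side slope 0.2501805604283835 x at y=-60,-100 -21.341365978139454 -21.166705887950755 0.9950980392156863 y -144.77735941239987 -14.382732067428849
t 19.8 board mm 21.82229741941156 9.726052880410355 36.93586631771378 rpy [-179.984     0.0115 -104.9475] F [ 0.1756 -0.9864 -0.4625] open 0.030000164350723175
[[  84.     85.     86.     87.     88.     89.     90.     91.     92.
    93.     94.     95.     96.     97.    -95.    -93.    -91.    -89.
   -87.    -85.    -83.    -81.    -79.    -77.    -75.    -73.    -71.
   -69.    -67.    -65.    -63.    -61.    -59.    -57.    -55.    -53.
   -51.    -49.    -47.    -45.    -43.    -41.    -39.    -37.    -35.
   -33.    -31.  ]
 [-122.5  -122.5  -122.75 -122.75 -123.   -122.25 -122.5  -122.5  -122.75
  -122.75 -122.25 -122.25 -121.75 -121.75 -123.5  -123.25 -121.5  -121.
  -123.75 -123.25 -123.75 -123.25 -123.5  -123.25 -123.5  -123.25 -123.75
  -123.5  -121.25 -121.25 -121.75 -123.5  -123.25 -121.5  -123.25 -123.75
  -123.5  -123.25 -123.5  -123.25 -123.   -123.5  -123.25 -123.75 -123.5
  -123.25 -123.  ]]
edge y at x=28 -122.84759904678495 slope 0.3561606424212332 0.8723404255319149
[[  99.4224 -122.137 ]
 [  80.0544 -121.4225]
 [ -23.621  -122.6349]
 [ -68.8478 -123.0933]]
```

```bash
python3 - <<'E'
from see import *
o=ctrl.get_obs(); t=lambda q:crop(q,(140,20),2.5); b=lambda q,z:back(t(q),z,o["tool_pos"],o["orientation"])
print("fence end top",b([(137,115),(213,106)],.037)); print("glass end",b([(240,458),(612,458)],.031)); print("score",b([(230,50),(425,41),(622,50)],.031))
E
```

```text
fence end top [[  98.2775 -101.9971]
 [  78.3783 -102.4278]]
glass end [[ 75.9644 -12.5862]
 [-21.32   -13.7684]]
score [[  76.0915 -117.6598]
 [  28.0404 -117.828 ]
 [ -19.7576 -117.7153]]
```

>>> apply_moves(
  deltas=[
    {"fingers": 30,"delta_pos": [0,0,20],"angular": [0,0,0.35]},
    {"fingers": 30,"delta_pos": [0,0,32],"angular": [0,0,0.35]},
    {"fingers": 30,"delta_pos": [0,0,34.8],"angular": [0,0,0.35]},
    {"fingers": 30,"delta_pos": [0,0,34.8],"angular": [0,0,0.35]},
    {"fingers": 30,"delta_pos": [5,0,34.8],"angular": [0,0,0.35]},
    {"fingers": 30,"delta_pos": [9,0,34.8],"angular": [0,0,0.35]},
    {"fingers": 30,"delta_pos": [12,0,34.8],"angular": [0,0,0.35]},
    {"fingers": 30,"delta_pos": [14,0,34.8],"angular": [0,0,0.35]},
    {"fingers": 30,"delta_pos": [15,0,34.8],"angular": [0,0,0.35]},
    {"fingers": 30,"delta_pos": [15,0,34.8],"angular": [0,0,0.35]},
  ],
)

```text
clock: 20.8
tool_pos: [0.5844, 0.0518, 0.0025]
orientation: [-180.0, 0.0, -105.4]
force: [-0.2, 1.7, 2.2]
opening: 0.0298
gripper_force: 0.9
```

```bash
python3 edge.py s9 | grep -v '\[\|   '
```

```text
score: y at x mid -120.86335825882357 slope 0.2208405591462435 x -19.839140041583956 76.65988271594476 n 841
fence-side slope 0.093220472829117 x at y=-60,-100 77.26251929412527 77.32759951879618 1.0 y -148.54236200211335 -26.36309030977428
robot-side slope 0.22877926995334408 x at y=-60,-100 -21.343041359021935 -21.18332244934648 1.0 y -147.08587248822687 -27.01700904060069
  -123.75 -122.5  -123.5  -123.75 -123.5  -123.75 -123.5  -123.75 -123.25
  -123.75 -123.5  -123.25 -123.5  -123.25 -123.5  -123.25 -123.5  -123.25
  -123.25 -123.25]]
edge y at x=28 -121.70136275472578 slope 1.1172434882652547 0.8297872340425532
```

```bash
cat > e2.py <<'E'
from edge import *
o,w,m=report(sys.argv[1]); e=edge(w,o,-123,4); r=e[e[:,0]<0]; l=e[e[:,0]>0]
print("right med x,y",np.median(r[:,0]),np.median(r[:,1]),"left",np.median(l[:,0]) if len(l) else None,l[:,1])
where()
E
python3 e2.py s10
```

```text
score: y at x mid -120.82784952971848 slope 0.213792395544697 x -19.79413793470025 76.70569825979406 n 850
fence-side slope 0.0934763351084121 x at y=-60,-100 77.30664074083236 77.37189959154564 1.0 y -148.4904956157502 -26.313941570335846
robot-side slope 0.2393499574890829 x at y=-60,-100 -21.334984963231918 -21.167886198307034 1.0 y -147.04830343424538 -26.98246151106028
right med x,y -63.0 -123.5 left 90.5 [-120.25 -120.25 -120.25 -120.5  -120.   -120.25 -120.25 -120.5  -120.5
 -120.   -120.25 -120.25 -120.5  -120.  ]
t 20.9 board mm 22.101776672794024 -5.120434986317787 2.453566659990601 rpy [-179.9667    0.0182 -105.3757] F [1.167  0.9029 2.4776] open 0.030078453478670837
```

>>> apply_moves(
  deltas=[
    {"fingers": 30,"delta_pos": [0.8,0,0.3],"angular": [0,0,0]},
    {"fingers": 30,"delta_pos": [1.6,0,0.3],"angular": [0,0,0]},
    {"fingers": 30,"delta_pos": [2.1,0,0.3],"angular": [0,0,0]},
    {"fingers": 30,"delta_pos": [2.1,0,0.3],"angular": [0,0,0]},
  ],
)

```text
clock: 21.3
tool_pos: [0.5842, 0.0504, 0.0023]
orientation: [-179.9, 0.1, -105.4]
force: [-0.8, 5.4, 4.8]
opening: 0.0304
gripper_force: 2.8
```

```bash
python3 e2.py s11; python3 - <<'E'
from h import *
import cv2
a=cv2.imread("pics/s11.png").astype(int)
for c in (185,195,205,210): print(c,[tuple(a[r,c]) for r in range(30,70,3)])
o=ctrl.get_obs(); print(wproj(place([*BO,BY],[(.09,-.123,.025),(.09,-.12,.025),(.05,-.123,.031),(-.06,-.1235,.025)]),o["tool_pos"],o["orientation"]))
E
```

```text
score: y at x mid -122.0847710423485 slope 0.2199943264211076 x -20.12268540613724 76.16283791844769 n 794
fence-side slope 0.04473071433472001 x at y=-60,-100 77.2574665042324 77.28869444025317 1.0 y -149.78400149951932 -27.806020055741573
robot-side slope 0.2983142056757233 x at y=-60,-100 -21.31646181993988 -21.10819733425585 1.0 y -148.35507259803458 -28.51308127292308
right med x,y -63.0 -123.5 left 90.5 [-120.75 -122.75 -120.5  -120.75 -120.75 -120.25 -120.5  -120.5  -120.25
 -120.25 -120.5  -120.5  -120.25 -120.25]
t 21.35 board mm 22.264519448876023 -6.510307232024501 2.3179125982867173 rpy [-179.9365    0.0689 -105.3627] F [-0.588   4.2802  4.3862] open 0.030394198180538755
185 [(np.int64(202), np.int64(235), np.int64(248)), (np.int64(204), np.int64(234), np.int64(248)), (np.int64(210), np.int64(238), np.int64(250)), (np.int64(206), np.int64(235), np.int64(249)), (np.int64(205), np.int64(234), np.int64(248)), (np.int64(201), np.int64(233), np.int64(248)), (np.int64(202), np.int64(232), np.int64(248)), (np.int64(203), np.int64(235), np.int64(249)), (np.int64(229), np.int64(23
[... 1621 characters left out ...]
nt64(134)), (np.int64(151), np.int64(119), np.int64(116)), (np.int64(153), np.int64(128), np.int64(125)), (np.int64(145), np.int64(115), np.int64(114)), (np.int64(150), np.int64(117), np.int64(111)), (np.int64(145), np.int64(107), np.int64(96)), (np.int64(147), np.int64(116), np.int64(110)), (np.int64(160), np.int64(125), np.int64(109)), (np.int64(144), np.int64(105), np.int64(93)), (np.int64(161), np.int64(115), np.int64(98)), (np.int64(148), np.int64(111), np.int64(95)), (np.int64(143), np.int64(106), np.int64(92)), (np.int64(143), np.int64(108), np.int64(93)), (np.int64(149), np.int64(108), np.int64(92))]
[[191.9855  52.0533]
 [191.9213  57.3414]
 [261.9745  43.0291]
 [468.6034  55.5676]]
```

>>> apply_moves(
  deltas=[
    {"fingers": 30,"delta_pos": [0.4,0,0.3],"angular": [0,0,0]},
    {"fingers": 30,"delta_pos": [0.8,0,0.3],"angular": [0,0,0]},
    {"fingers": 30,"delta_pos": [0.8,0,0.3],"angular": [0,0,0]},
  ],
)

```text
clock: 21.65
tool_pos: [0.5842, 0.0501, 0.0022]
orientation: [-179.9, 0.1, -105.4]
force: [-2.2, 6.4, 5.0]
opening: 0.0299
gripper_force: 3.8
```

```bash
python3 e2.py s12
```

```text
score: y at x mid -122.34353062179352 slope 0.25619672772758956 x -19.968743212679893 76.77855568609462 n 859
fence-side slope 0.08504848236389947 x at y=-60,-100 77.31952211003845 77.3788971952899 1.0 y -150.092170081839 -28.189949185387842
robot-side slope 0.18593986459483422 x at y=-60,-100 -21.31172639494658 -21.181915425319165 1.0 y -148.7294586909577 -28.923942380774392
right med x,y -63.0 -123.25 left 90.5 [-120.75 -120.75 -120.5  -120.5  -120.5  -120.75 -120.25 -120.25 -120.5
 -120.5  -120.25 -120.25 -120.5  -120.5 ]
t 21.7 board mm 22.343025032240526 -6.892223123198429 2.229865685657702 rpy [-179.916     0.0985 -105.3541] F [-1.1495  7.4471  6.393 ] open 0.029921009382143593
```

>>> apply_moves(
  deltas=[
    {"fingers": 30,"delta_pos": [0.4,0,0],"angular": [0,0,0]},
    {"fingers": 30,"delta_pos": [0.8,0,0],"angular": [0,0,0]},
    {"fingers": 30,"delta_pos": [0.8,0,0],"angular": [0,0,0]},
  ],
)

```text
clock: 22.0
tool_pos: [0.584, 0.0493, 0.0022]
orientation: [-179.9, 0.1, -105.4]
force: [-1.0, 8.0, 6.3]
opening: 0.03
gripper_force: 3.8
```

```bash
python3 e2.py s13
```

```text
score: y at x mid -123.1448262393128 slope 0.24986717422421845 x -19.968421302418932 76.22667286030196 n 856
fence-side slope 0.05666075180348308 x at y=-60,-100 77.27630159951372 77.31585827943367 1.0 y -150.89219891075075 -29.00431219274372
robot-side slope 0.1464296020172457 x at y=-60,-100 -21.313545895922946 -21.211318526253613 1.0 y -149.5285581737261 -29.736468629689146
right med x,y -63.0 -123.5 left 90.5 [-121.5  -121.5  -121.75 -121.75 -121.5  -121.5  -121.5  -121.75 -121.75
 -121.5  -121.5  -121.75 -121.75 -121.5 ]
t 22.05 board mm 22.364751708587626 -7.6567974185837 2.2759217823798346 rpy [-179.9128    0.102  -105.3546] F [-0.6322  6.2138  5.9748] open 0.029823157359113582
```

>>> apply_moves(
  deltas=[
    {"fingers": 30,"delta_pos": [-3,0,0],"angular": [0,0,0]},
    {"fingers": 30,"delta_pos": [-5,0,0],"angular": [0,0,0]},
    {"fingers": 30,"delta_pos": [-5,0,-14],"angular": [0,0,0]},
    {"fingers": 30,"delta_pos": [-5,0,-34],"angular": [0,0,0]},
    {"fingers": 30,"delta_pos": [-5,0,-34],"angular": [0,0,0]},
    {"fingers": 30,"delta_pos": [-5,0,-34],"angular": [0,0,0]},
  ],
)

```text
clock: 22.65
tool_pos: [0.5842, 0.0527, 0.0355]
orientation: [180.0, -0.0, -105.4]
force: [0.3, -0.1, -1.6]
opening: 0.0299
gripper_force: 0.0
```

```bash
python3 e2.py s14; python3 -c "
from h import *
togo(22,-75,9,-105.35)"
```

```text
score: y at x mid -123.23030299582771 slope 0.2904512736249078 x -19.658749608609853 76.13843973304611 n 625
fence-side slope 0.079477400348086 x at y=-60,-100 77.28470182231767 77.34018755058554 1.0 y -159.08930455902612 -19.108587406273035
robot-side slope 0.2133301397855275 x at y=-60,-100 -21.306114662963466 -21.15718144141944 1.0 y -157.8060774780731 -19.602051744055807
right med x,y -63.0 -123.25 left 90.5 [-122.75 -121.5  -121.5  -121.5  -121.   -121.25 -121.25 -122.75 -121.5
 -121.5  -123.   -122.5  -122.5  -122.75]
t 22.7 board mm 21.326603567957296 -4.516439590879984 34.99767301703114 rpy [ 179.9483   -0.0294 -105.4093] F [-0.2309 -0.5934 -0.1658] open 0.030153619509080652
pos [70.4721 -0.4624 26.0334] ang [ 0.0517 -0.0294 -0.0594] world [ 0.5655 -0.0155  0.009 ]
```

>>> apply_moves(
  deltas=[
    {"fingers": 30,"delta_pos": [35,0,0],"angular": [0,0,0]},
    {"fingers": 30,"delta_pos": [70,0,0],"angular": [0,0,0]},
    {"fingers": 30,"delta_pos": [70,0,12],"angular": [0,0,0]},
    {"fingers": 30,"delta_pos": [70,0,22],"angular": [0,0,0]},
    {"fingers": 30,"delta_pos": [70,0,26.5],"angular": [0,0,0]},
    {"fingers": 30,"delta_pos": [70,0,26.5],"angular": [0,0,0]},
    {"fingers": 30,"delta_pos": [70,0,26.5],"angular": [0,0,0]},
    {"fingers": 30,"delta_pos": [70,0,26.5],"angular": [0,0,0]},
  ],
)

```text
clock: 23.5
tool_pos: [0.5663, -0.014, 0.0093]
orientation: [-180.0, 0.0, -105.3]
force: [0.7, 0.3, -0.5]
opening: 0.03
gripper_force: 0.0
```

>>> apply_moves(
  deltas=[
    {"fingers": 30,"delta_pos": [0,0,0.5],"angular": [0,0,0]},
    {"fingers": 30,"delta_pos": [0,0,1],"angular": [0,0,0]},
    {"fingers": 30,"delta_pos": [0,0,1],"angular": [0,0,0]},
  ],
)

```text
clock: 23.8
tool_pos: [0.5659, -0.0145, 0.0082]
orientation: [-180.0, 0.0, -105.4]
force: [-0.1, 0.1, 0.3]
opening: 0.0302
gripper_force: 0.0
```

>>> apply_moves(
  deltas=[
    {"fingers": 30,"delta_pos": [0,0,0.5],"angular": [0,0,0]},
    {"fingers": 30,"delta_pos": [0,0,0.5],"angular": [0,0,0]},
  ],
)

```text
clock: 24.0
tool_pos: [0.5658, -0.0146, 0.0076]
orientation: [-180.0, 0.0, -105.4]
force: [0.5, 1.0, -0.3]
opening: 0.0303
gripper_force: 0.0
```

Contact is expected at a TCP z of about 5.8 mm.

>>> apply_moves(
  deltas=[
    {"fingers": 30,"delta_pos": [0,0,0.5],"angular": [0,0,0]},
    {"fingers": 30,"delta_pos": [0,0,1],"angular": [0,0,0]},
    {"fingers": 30,"delta_pos": [0,0,1],"angular": [0,0,0]},
  ],
)

```text
clock: 24.3
tool_pos: [0.5658, -0.0146, 0.0065]
orientation: [180.0, -0.0, -105.4]
force: [0.3, -0.3, 0.2]
opening: 0.0302
gripper_force: 0.0
```

>>> apply_moves(
  deltas=[
    {"fingers": 30,"delta_pos": [0,0,0.5],"angular": [0,0,0]},
    {"fingers": 30,"delta_pos": [0,0,0.5],"angular": [0,0,0]},
  ],
)

```text
clock: 24.5
tool_pos: [0.5658, -0.0146, 0.006]
orientation: [180.0, -0.0, -105.4]
force: [-0.1, -0.3, -0.5]
opening: 0.03
gripper_force: 0.0
```

>>> apply_moves(
  deltas=[
    {"fingers": 30,"delta_pos": [0,0,0.4],"angular": [0,0,0]},
    {"fingers": 30,"delta_pos": [0,0,0.4],"angular": [0,0,0]},
  ],
)

```text
clock: 24.7
tool_pos: [0.5659, -0.0146, 0.0058]
orientation: [-180.0, 0.0, -105.4]
force: [-1.1, 0.9, 1.8]
opening: 0.0301
gripper_force: 0.7
```

Just touching; about 10–14 N/mm, so another 0.7 mm.

>>> apply_moves(
  deltas=[
    {"fingers": 30,"delta_pos": [0,0,0.4],"angular": [0,0,0]},
    {"fingers": 30,"delta_pos": [0,0,0.7],"angular": [0,0,0]},
    {"fingers": 30,"delta_pos": [0,0,0.7],"angular": [0,0,0]},
    {"fingers": 30,"delta_pos": [0,0,0.7],"angular": [0,0,0]},
  ],
)

```text
clock: 25.1
tool_pos: [0.5659, -0.0146, 0.0057]
orientation: [-180.0, 0.0, -105.4]
force: [-2.5, 0.9, 8.2]
opening: 0.0301
gripper_force: 4.1
```

```bash
python3 e2.py s15
```

```text
score: y at x mid -123.39363495265022 slope 0.281866620810085 x -20.080979153811565 76.63490035314902 n 781
fence-side slope -0.2854516042406374 x at y=-60,-100 77.6664992914208 77.46721482863924 0.7542372881355932 y -143.61185618445688 -94.01392891320764
robot-side slope 0.4081206668603187 x at y=-60,-100 -21.506880935435074 -21.22195414127689 0.9830508474576272 y -157.57601615949383 -94.67325106707227
right med x,y -63.0 -123.75 left 90.5 [-126.   -126.   -126.25 -126.25 -126.25 -126.25 -126.25 -126.25 -126.25
 -125.75 -125.25 -124.75 -124.5  -124.25]
t 25.15 board mm 22.130087074936164 -74.03292036656174 5.720309639458354 rpy [-179.9778    0.0042 -105.3714] F [-2.6325  1.9089  8.0844] open 0.03026246534296015
```

>>> apply_moves(
  deltas=[
    {"fingers": 30,"delta_pos": [0,0,0.2],"angular": [0,0,0]},
    {"fingers": 30,"delta_pos": [0,0,0.2],"angular": [0,0,0]},
    {"fingers": 30,"delta_pos": [0,0,0.2],"angular": [0,0,0]},
    {"fingers": 30,"delta_pos": [0,0,0.2],"angular": [0,0,0]},
    {"fingers": 30,"delta_pos": [0,0,0.2],"angular": [0,0,0]},
  ],
)

```text
clock: 25.65
tool_pos: [0.5659, -0.0146, 0.0057]
orientation: [-180.0, 0.0, -105.4]
force: [-4.4, 0.9, 10.2]
opening: 0.0299
gripper_force: 5.1
```

```bash
python3 e2.py s16 | grep -v side; python3 -c "
from plant import ctrl
print(ctrl.close_job())"
```

```text
score: y at x mid -123.41482473833203 slope 0.2826804652691076 x -20.08590604174312 76.61606882802883 n 779
right med x,y -63.0 -123.75 left 90.5 [-123.25 -123.25 -123.25 -123.25 -123.25 -123.25 -123.25 -123.25 -123.25
 -123.25 -123.   -123.   -123.   -123.  ]
t 25.7 board mm 22.145830692075027 -74.00094815265297 5.705337237678167 rpy [-179.9733    0.0049 -105.3653] F [-3.192   0.6182  9.8437] open 0.029964926285792597
the job is handed in; nothing more can be done
None
```

I handed the job in at about 26 s. The glass lies flush along the fence, its score line measured within about 0.5 mm of the breaking edge, and the fingertips hold it down with about 10 N. Before that, one test press reached about 25 N for roughly 0.4 s.

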